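Load the reading chamber, break the lid stay and close the lid

ROBOT

A 6-joint arm with a two-finger parallel gripper is mounted at the origin on the work surface. World frame = base frame: x ahead of the robot, y to its left, z up, the work surface at z = 0. Lengths are in m, angles in rad, forces in N, time in s.
With the tool pointing down it reaches from about 0.3 to 0.85 m from the base axis. Payload 5.4 kg.
Tool frame: the origin (TCP) lies midway between the tips of the shut fingers; the grasp point (between the pads) lies env.grasp_offset behind it (env.grasp_offset is the distance from the TCP to the grasp point, in m); z points along the fingers, x is the direction in which the jaws open and shut, and the axes are right-handed (so a half turn about z gives the same grasp; the last joint's range is limited). The gripper opens to 85 mm and grips with 20 to 120 N. Pads are 22 mm wide; open, the fingers measure 114 mm over their backs; the gripper's body (76 mm by 85 mm) begins 54 mm behind the grasp point. The pads swing forward as they close: fully open they stand 13 mm farther back than shut.
Start: joints at [-1.514, 0.158, 1.597, -0, 1.386, -0.21], TCP at [0.152, -0.555, 0.231] pointing down, gripper open.
Joint ranges: [-2.91, 2.91], [-0.94, 2.29], [0.18, 2.7], [-1.29, 4.43], [0.17, 2.64], [-3, 3]. Speed limits (rad/s): [2.57, 2.57, 3.14, 3.14, 3.14, 3.14].

INTERFACE

Orientations are given as a unit quaternion [x, y, z, w].
In Python, from cell import env gives the robot as it stands.
- The arm moves only by the shell command python3 -m jog 'ROWS'. ROWS is JSON, a list of rows, each a list of 3 entries, a list of its own where there are three numbers: the turn, a rotation vector about the tool's x, y, z in rad, then the shift along the tool's x, y, z in m, then the opening, from 0 (shut) to 1 (fully open). In form: [[[ax, ay, az], [dx, dy, dz], fingers], ...]. A call has 1 to 12 rows; each row shifts and turns the commanded pose from where the row before left it, along the tool's axes as they then stand; what a row does not reach is not made up. A row lasts 1/10 s, in which the tool goes at most 50 mm and 8.59 degrees, less where a joint would pass 70% of its speed; a pose out of reach is approached as far as the arm can. A call with a gripper value outside its range is refused whole. The fingers move at their own pace and stop on an object; the grip force is fixed at half the most. Time passes only in rows, so rows that do not move let the fingers close. It gives the time, the measured TCP pose, the force and the opening at its end, in the units of the state.
- env.get_state(): the state, without advancing time (a new reading comes with each control period).
- env.read_camera(name): name is "scene" or "top" or "wrist"; returns a dict with "image" (400x640x3 uint8, blue, green, red), "camera_matrix" (3x3 intrinsics, pixels), "R" (3x3) and "t" (3): a world point X has camera coordinates R X + t; the wrist camera has in their place "T_tool_cam" (4x4, takes a point from camera to tool coordinates, whose origin is the TCP and whose axes are the tool frame's). Camera axes: x right, y down, z forward; pixel columns grow to the right and rows downward; lengths in m; the calibration is good to about 2 mm. A picture is of the moment at which its call begins: read the wrist's pose just before it. There is no depth.
- env.job_done(): hands the job in, once; it reports no verdict.
Trained networks look in a picture, given as the dict that the camera call returned (one of the last four; its "shot" number tells which), for a name from the list of things; names that differ only in an ending like _2 or _b are one class to them, and where a whole thing is asked for, a point or a joint stands for the part that bears it (a point fixed in the world has none). Each returns a list of dicts, best first, with "confidence" (0 to 1); they miss things now and then, are a little off and sometimes report something else, mostly with a low value. They report only what shows in the picture. A call takes as long as a camera call.
- env.trace(picture, target): "pixels" (400x640 bool, what is visible of it) and "box" ([left, top, right, bottom] in pixels, round what is visible of it).
The state is a dict: "time_s": time; "q": joint angles; "joint_vel": joint speeds; "effort": joint torques, N m; "position": TCP position; "eef_rot": TCP orientation; "wrist_force": force on the tool from outside, world axes, zero at the start; "wrist_torque": the same for the moment, N m; "grip_width": finger opening in m.
Only numpy, scipy, OpenCV 4.12 (cv2) and the standard library are available. Lean on these libraries where they do the work, as an engineer would, in place of code of your own. Each camera call takes 0.05 s, during which the arm holds its last target.

TASK

Lay the blue sample cell, window up, on the tilted white stage in the open reading chamber so that it slides into the low corner between the brass fences, and let go; do not drop it from a height. Then break the folding lid stay by pushing the red knob at its knee past straight, towards the hinge and down, and lower the lid gently until fully shut. Leave the two flasks and the brown bottle where they stand.

Things in the scene. Friction and masses are not known exactly. Their poses are not given: they have to be found in the camera images.
- chamber: Cream open-topped steel box fixed to the bench, 210 (x) by 200 (y) mm, rim 110 mm high, walls 6 mm. Origin: centre of its underside. Its x points to the hinged side (hinge on the rim at x = 105 mm), -x to the front, where the lid's free edge comes down. The stay is outside the end wall at y = +100 mm. At the start x points roughly to the robot's right (world -y), y away from the robot.
- stage_corner (a point): Low corner of the slippery, tilted, white 115 mm square stage: point on the plate where two brass 12 mm fences meet, 32 mm above the bench, at x -85, y -80 mm of the chamber. Its x, y run along the fences, each rising 13 degrees (x to the hinge, y to the stay end), z normal to the plate. Seated cell centre: 25, 25, 15 mm here. Let go with its centre 50-65 mm from both fences, it slides home.
- cell_center (a point): Centre (half-way up) of the loose blue sample cell, a square block 50 x 50 x 30 mm, about 120 g, with a round glass window in its top. Its x and y are along its sides, z up through the window. It starts flat on the bench; it may be seated with any of its four sides to a fence.
- knee_knob (a point): Middle of the red knob on the stay's knee: stub 16 mm thick, 24 mm long, axis parallel to the hinge, its middle 24 mm outside the end wall; at the start at x 20, y 124, z 172 mm of the chamber. Links 99 and 105 mm, locked over centre. Push it equally towards the hinge (chamber +x) and down: a few N pass straight, then up to 15 N as it draws the lid; after 30 mm it is well broken and stays put.
- stay_knee (a joint): Knee angle of the stay in rad: 0 at the start (locked, against its stop, 0.14 beyond straight), about 0.14 when straight, above 0.35 clearly broken, about 3 folded with the lid shut.
- lid (a joint): Lid angle in rad: 0 at the start (open, 85 degrees up from shut, leaning slightly to the front), 1.48 fully shut on the rim. The hinge is stiff: the lid stays where it is left and needs about 3 to 6 N near its free edge. It cannot be lowered while the stay is locked.
- lid_hinge (a point): Middle of the lid's hinge line, on the chamber's rim, 110 mm above the bench. Its axes turn with the lid: -x runs along the lid to its free edge, y along the hinge, z out of the outer face. The cream lid is 200 mm wide (y), 12 mm thick (z = 0 inner to z = 12 outer face) and reaches to x = -207 mm; a black lip 70 mm wide extends it to -223 mm.
- lid_push (a point): A point on the lid's outer face in the middle of its width, 155 mm from the hinge line: a good place to push the lid down.
- flask_blue: Bystander: flask in a pale blue pot, 80 mm across, 126 mm high, origin under its centre.
- flask_green: Bystander: flask in a green pot, 80 mm across, 126 mm high, origin under its centre.
- amber_bottle: Bystander: brown bottle, 64 mm across, 140 mm high, origin under its centre.

How it is judged:
By the outcome, as a careful person would: the job done as asked, in the order asked, and still so for the second after the job is handed in, with the robot touching nothing.
It also fails if it takes over 64 s, if anything falls off the work surface, if the arm or the gripper's body presses on something with over 40 N, if the wrist force passes 120 N, or if a joint passes its speed limit or range.

## Working session

There is one attempt and no reset: what is moved stays moved. The work goes in short steps, Python scripts to look and compute and a shell command to move; the robot and the scene stay as the last step left them, time stands still between calls to the robot, and variables do not carry over. Pictures are saved under pics/ and viewed, and the job is handed in when it is done.

```bash
ls; mkdir -p pics
python3 - <<'E'
from cell import env
import cv2,pickle
s=env.get_state();print(s, env.grasp_offset)
for n in("scene","top","wrist"):
    p=env.read_camera(n);cv2.imwrite(f"pics/a_{n}.png",p["image"]);pickle.dump(p,open(f"pics/a_{n}.pkl","wb"))
    print(n,{k:v for k,v in p.items() if k!="image"})
    for t in("cell_center","chamber","knee_knob","lid","flask_blue","flask_green","amber_bottle"):
        r=env.trace(p,t)
        print(t,[(round(d["confidence"],2),d["box"]) for d in r[:2]])
E
```

```text
pics
{'time_s': 0.0, 'q': array([-1.51409349e+00,  1.59067623e-01,  1.59820992e+00,  2.66049439e-05,
        1.38622136e+00, -2.10093795e-01]), 'joint_vel': array([ 0.00086607,  0.00058772,  0.00039411, -0.00010146,  0.00057384,
        0.00102323]), 'effort': array([ 5.04038162e-04, -3.95989037e+01, -3.31433022e+01, -1.04083824e-04,
        8.24971095e-03, -1.82700472e-05]), 'position': array([ 0.15155102, -0.55405149,  0.23031765]), 'eef_rot': array([ 7.94870077e-01, -6.06778915e-01, -6.10412108e-04, -7.32125225e-04]), 'wrist_force': array([ 0.10460003,  0.13576157, -0.19957899]), 'wrist_torque': array([-0.02423649,  0.01398563,  0.0613493 ]), 'grip_width': 0.08538965721441003} 0.0187
scene {'camera_matrix': array([[366.50036081,   0.        , 319.91645734],
       [  0.        , 366.50036081, 204.24335014],
       [  0.        ,   0.        ,   1.        ]]), 'R': array([[-0.61563273,  0.78801923, -0.00469357],
       [ 0.55501249,  0.42935477, -0.71247148],
       [-0.55942602, -0.44122576, -0.70168537]]), 't': array([ 0.27355188, -0.23902418,  1.39788562]), 'shot': 1}
cell_cente
[... 1070 characters left out ...]
.2, 194.8])]
amber_bottle [(0.6, [165.7, 256.7, 200.3, 281.8])]
wrist {'camera_matrix': array([[293.72456471,   0.        , 319.70084426],
       [  0.        , 293.72456471, 199.52652881],
       [  0.        ,   0.        ,   1.        ]]), 'T_tool_cam': array([[ 9.99999768e-01, -2.26412044e-04, -6.43040012e-04,
         7.17645054e-05],
       [ 4.03286517e-04,  9.56961921e-01,  2.90213229e-01,
        -7.46227183e-02],
       [ 5.49657035e-04, -2.90213421e-01,  9.56961790e-01,
        -1.42775595e-01],
       [ 0.00000000e+00,  0.00000000e+00,  0.00000000e+00,
         1.00000000e+00]]), 'shot': 3}
cell_center []
chamber []
knee_knob []
lid []
flask_blue []
flask_green []
amber_bottle []
```

View pics/a_scene.png

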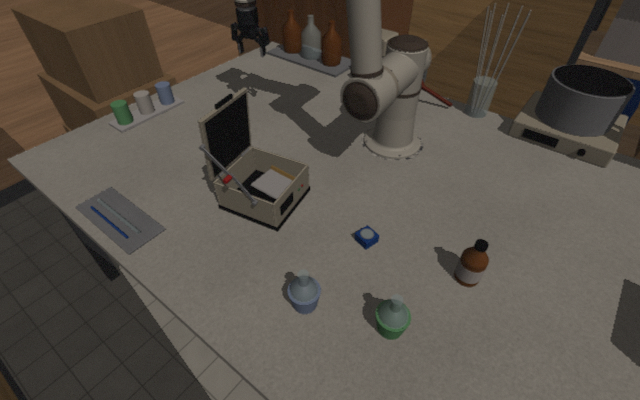

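View pics/a_top.png

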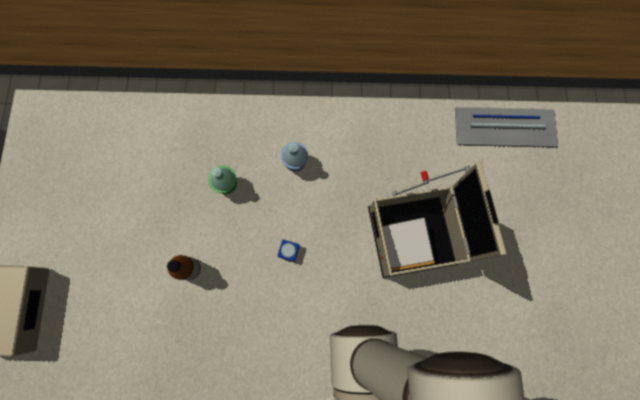

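Run:
```python
import cv2,pickle
p=cv2.imread("pics/a_top.png");cv2.imwrite("pics/a_topc.png",cv2.resize(p[150:290,360:520],None,fx=5,fy=4.2*5/4.2*0.8,interpolation=cv2.INTER_CUBIC)[:600])
cv2.imwrite("pics/a_topc.png",cv2.resize(p[150:290,340:520],None,fx=4.2,fy=4.2,interpolation=cv2.INTER_CUBIC))
cv2.imwrite("pics/a_celc.png",cv2.resize(p[225:275,250:320],None,fx=8,fy=8,interpolation=cv2.INTER_CUBIC))
p=cv2.imread("pics/a_scene.png");cv2.imwrite("pics/a_scc.png",cv2.resize(p[80:260,190:390],None,fx=3.3,fy=3.3,interpolation=cv2.INTER_CUBIC))
```

```text
(no output)
```

View pics/a_topc.png

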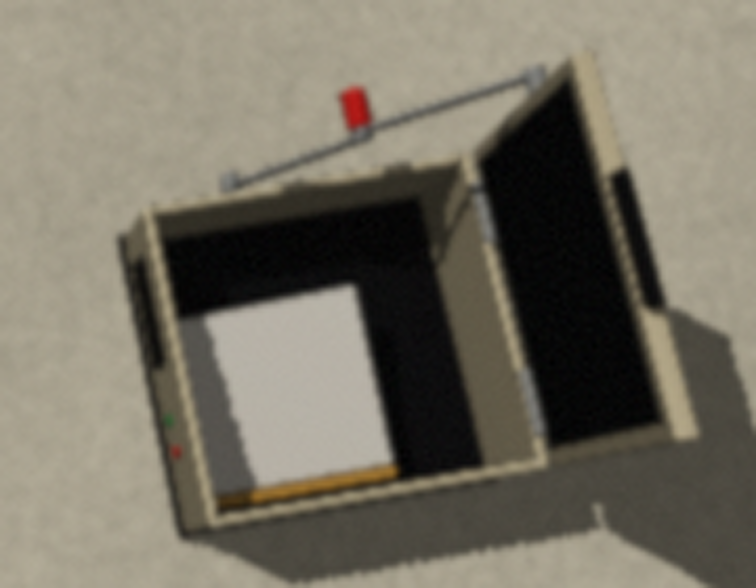

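View pics/a_scc.png

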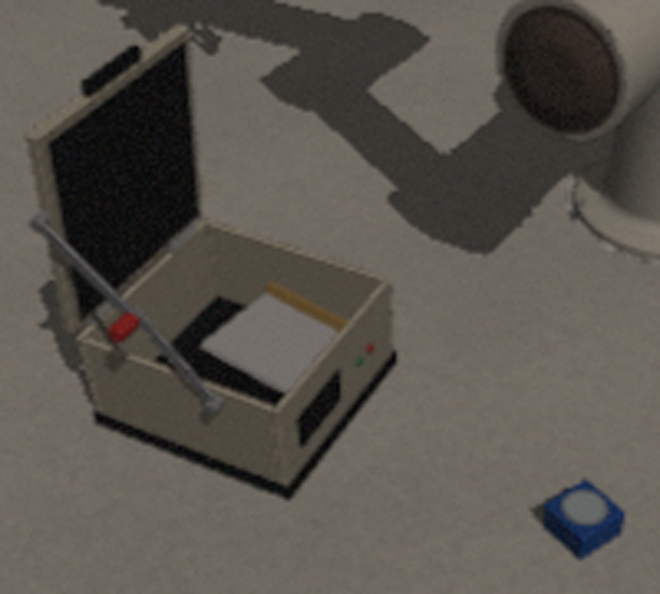

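View pics/a_celc.png

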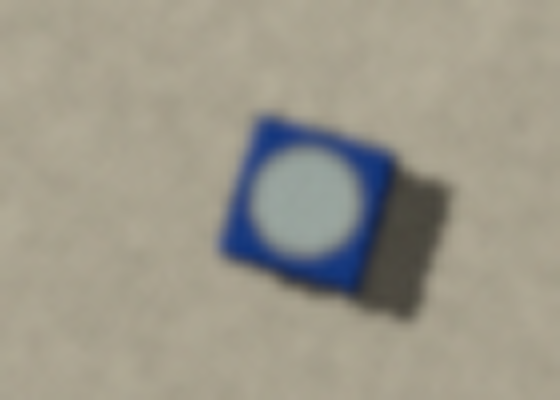

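```bash
cat > h.py <<'E'
import numpy as np,pickle
from scipy.optimize import least_squares
from scipy.spatial.transform import Rotation as Ro
def proj(p,X):
    c=np.asarray(X)@p["R"].T+p["t"];K=p["camera_matrix"]
    return c[:,:2]/c[:,2:]*[K[0,0],K[1,1]]+[K[0,2],K[1,2]]
def ray_z(p,uv,z):
    K=p["camera_matrix"];d=np.linalg.inv(K)@[uv[0],uv[1],1];d=p["R"].T@d;o=-p["R"].T@p["t"]
    return o+d*(z-o[2])/d[2]
def Rz(a):return np.array([[np.cos(a),-np.sin(a),0],[np.sin(a),np.cos(a),0],[0,0,1]])
E
python3 - <<'E'
from h import *
T=pickle.load(open("pics/a_top.pkl","rb"));S=pickle.load(open("pics/a_scene.pkl","rb"))
ct=(np.array([(148,207),(212,525),(545,465),(470,157)])+.5)/4.2-.5+[340,150]
cs=(np.array([(280,408),(388,287),(205,222),(80,338)])+.5)/3.3-.5+[190,80]
L=np.array([(-.105,.1,.11),(-.105,-.1,.11),(.105,-.1,.11),(.105,.1,.11)])
def f(v):
    X=L@Rz(v[2]).T+[v[0],v[1],0]
    return np.r_[(proj(T,X)-ct).ravel(),(proj(S,X)-cs).ravel()]
r=least_squares(f,[.5,-.3,-1.4],loss="soft_l1");print("chamber",r.x);print(f(r.x).round(1))
for a,b in((0,8),(8,16)):
    rr=least_squares(lambda v:f(v)[a:b],r.x);print(rr.x)
cc=(np.array([(262,115),(398,155),(358,290),(222,250)])+.5)/8-.5+[250,225]
P=np.array([ray_z(T,u,.03) for u in cc]);print("cell",P.mean(0)-0,P)
e=P[1]-P[0];print("edge ang",np.arctan2(e[1],e[0]),np.linalg.norm(P-np.roll(P,1,0),axis=1))
for n,p,t in(("s",S,(367,235)),):print(ray_z(p,t,.03))
# check knob
v=r.x
X=np.array([(.02,.124,.172),(-.06,-.055,.05)])@Rz(v[2]).T+[v[0],v[1],0];print(X,proj(T,X),proj(S,X))
for nm,b in(("blue",((278.8,141.1,311.9,169.7),)),("g",((205.3,168.2,241.2,194.8),))):
  b=b[0];print(nm,ray_z(T,((b[0]+b[2])/2,(b[1]+b[3])/2),.06))
E
```

```text
chamber [ 0.52505748 -0.1579919  -1.37961309]
[-1.3  0.  -0.8  0.7  1.   0.9 -0.  -1.1 -1.   1.7  1.1 -2.5 -0.2 -0.9
 -1.7  0.1]
[ 0.52557967 -0.15878732 -1.38369584]
[ 0.5246666  -0.15632693 -1.37708568]
cell [0.473152   0.18751081 0.03      ] [[0.50278235 0.20516687 0.03      ]
 [0.49002854 0.15783985 0.03      ]
 [0.44363676 0.17005245 0.03      ]
 [0.45616033 0.21698405 0.03      ]]
edge ang -1.8340258296563463 [0.04809634 0.04901537 0.04797234 0.04857381]
[0.47577762 0.19199541 0.03      ]
[[ 0.65059862 -0.15406494  0.172     ]
 [ 0.45965833 -0.10953624  0.05      ]] [[424.30997209 175.9229274 ]
 [398.14906746 256.60667534]] [[226.83893588 179.35678742]
 [289.43363919 183.10373866]]
blue [0.73548168 0.17548546 0.06      ]
g [0.65488297 0.37250765 0.06      ]
```

```bash
cat >> h.py <<'E'
CH=np.array([.525,-.158,0.]);CY=-1.381
RC=Rz(CY)
def c2w(X):return RC@np.asarray(X,float)+CH
def delta(s,P=None,R=None):
    """current->target. prints shift in current tool axes, turn rotvec in tool axes"""
    Rt=Ro.from_quat(s["eef_rot"])
    print("t",round(s["time_s"],2),"pos",s["position"].round(4),"tool axes x,y,z:",Rt.as_matrix().T.round(3).tolist())
    if P is not None:print("shift",Rt.inv().apply(np.asarray(P)-s["position"]).round(4))
    if R is not None:
        rr=Rt.inv()*Ro.from_matrix(R);print("turn",rr.as_rotvec().round(4))
        if P is not None:print("shift in target axes",(R.T@(np.asarray(P)-s["position"])).round(4))
def down(yaw):
    x=np.array([np.cos(yaw),np.sin(yaw),0]);z=np.array([0,0,-1.]);return np.c_[x,np.cross(z,x),z]
E
python3 - <<'E'
from h import *;from cell import env
s=env.get_state();delta(s,[.473,.1875,.35],down(np.deg2rad(-15.07)))
E
```

```text
t 1.2 pos [ 0.1516 -0.5547  0.2313] tool axes x,y,z: [[0.264, -0.965, -0.0], [-0.965, -0.264, 0.0], [-0.0, 0.0, -1.0]]
shift [-0.6312 -0.5057 -0.1187]
turn [ 0.     0.    -1.041]
shift in target axes [ 0.1174 -0.8002 -0.1187]
```

```bash
python3 -m jog '[[[0,0,0],[0,0,-0.04],1],[[0,0,0],[0,0,-0.04],1],[[0,0,0],[0,0,-0.04],1],[[0,0,0],[-0.03,-0.025,0],1],[[0,0,0],[-0.035,-0.028,0],1],[[0,0,0],[-0.035,-0.028,0],1],[[0,0,0],[-0.035,-0.028,0],1],[[0,0,0],[-0.035,-0.028,0],1],[[0,0,0],[-0.035,-0.028,0],1],[[0,0,0],[-0.035,-0.028,0],1],[[0,0,0],[-0.035,-0.028,0],1],[[0,0,0],[-0.035,-0.028,0],1]]' && python3 -m jog '[[[0,0,0],[-0.035,-0.028,0],1],[[0,0,0],[-0.035,-0.028,0],1],[[0,0,0],[-0.035,-0.028,0],1],[[0,0,0],[-0.035,-0.028,0],1],[[0,0,0],[-0.035,-0.028,0],1],[[0,0,0],[-0.035,-0.028,0],1],[[0,0,0],[-0.035,-0.028,0],1],[[0,0,0],[-0.035,-0.028,0],1],[[0,0,0],[-0.035,-0.028,0],1],[[0,0,0],[0,0,0],1]]'
python3 - <<'E'
from h import *;from cell import env
s=env.get_state();delta(s,[.473,.1875,.16],down(np.deg2rad(-15.07)));print(s["q"].round(2),s["wrist_force"])
E
```

```text
time_s: 2.4
position: [0.3103, -0.1883, 0.3515]
eef_rot: [0.795, -0.607, 0.001, 0.0]
wrist_force: [0.5, -0.2, 0.6]
grip_width: 0.0854
time_s: 3.4
position: [0.4705, 0.1843, 0.3501]
eef_rot: [0.797, -0.605, -0.001, 0.0]
wrist_force: [-0.8, -1.2, -0.2]
grip_width: 0.0853
t 3.4 pos [0.4705 0.1843 0.3501] tool axes x,y,z: [[0.269, -0.963, -0.002], [-0.963, -0.269, 0.001], [-0.002, 0.001, -1.0]]
shift [-0.002  -0.0035  0.1901]
turn [ 3.0000e-04  2.3000e-03 -1.0355e+00]
shift in target axes [ 0.0016 -0.0037  0.1901]
[ 0.13 -0.08  1.61  0.    1.61  1.43] [-0.83036795 -1.19317785 -0.15646934]
```

```bash
python3 -m jog '[[[0,0,-0.13],[0,0,0],1],[[0,0,-0.13],[0,0,0],1],[[0,0,-0.13],[0,0,0],1],[[0,0,-0.13],[0,0,0],1],[[0,0,-0.13],[0,0,0],1],[[0,0,-0.13],[0,0,0],1],[[0,0,-0.13],[0,0,0],1],[[0,0,-0.126],[0,0,0],1],[[0,0,0],[0.002,-0.003,0.045],1],[[0,0,0],[0,0,0.05],1],[[0,0,0],[0,0,0.05],1],[[0,0,0],[0,0,0.045],1]]'
python3 - <<'E'
from h import *;from cell import env;import cv2
p0=env.read_camera("scene")
s=env.get_state();p=env.read_camera("wrist");cv2.imwrite("pics/b_w.png",p["image"]);pickle.dump((s,p),open("pics/b_w.pkl","wb"))
r=env.trace(p,"cell_center");print([(d["confidence"],d["box"]) for d in r])
delta(s,[.473,.1875,.006],down(np.deg2rad(-15.07)))
if r:
    m=r[0]["pixels"].astype(np.uint8);print(cv2.minAreaRect(cv2.findNonZero(m)))
E
```

```text
time_s: 4.6
position: [0.4721, 0.1821, 0.1593]
eef_rot: [0.991, -0.134, -0.0, 0.0]
wrist_force: [-0.3, -0.2, -1.3]
grip_width: 0.0853
[(0.62, [298.2, 151.3, 351.7, 213.1])]
t 4.65 pos [0.4669 0.1813 0.1513] tool axes x,y,z: [[0.964, -0.265, -0.013], [-0.265, -0.964, 0.006], [-0.014, -0.002, -1.0]]
shift [ 0.0061 -0.0085  0.1452]
turn [ 0.0057  0.0129 -0.0056]
shift in target axes [ 0.0043 -0.0076  0.1453]
((324.0, 180.0), (56.0, 54.0), 90.0)
```

View pics/b_w.png

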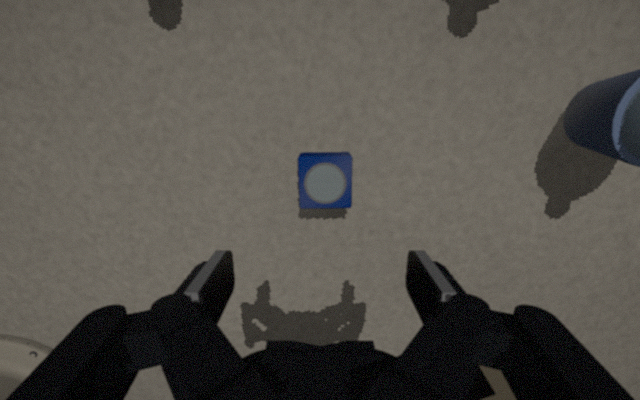

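```bash
python3 -m jog '[[[0,0,0],[0,0,0],1],[[0,0,0],[0,0,0],1]]'
python3 - <<'E'
from h import *;from cell import env;import cv2
s=env.get_state();p=env.read_camera("wrist");cv2.imwrite("pics/b_w2.png",p["image"])
r=env.trace(p,"cell_center")
m=r[0]["pixels"];print(r[0]["confidence"])
hsv=cv2.cvtColor(p["image"],cv2.COLOR_BGR2HSV)
# window (top face) centroid: largest low-sat blob inside the cell box
b=[int(v) for v in r[0]["box"]];print(b)
sub=p["image"][b[1]:b[3],b[0]:b[2]];g=((sub[...,2]>90)).astype(np.uint8)
n,l,st,c=cv2.connectedComponentsWithStats(g);i=1+st[1:,4].argmax();uv=c[i]+[b[0],b[1]];print("window",uv,st[i])
K=p["camera_matrix"];T=p["T_tool_cam"];Rt=Ro.from_quat(s["eef_rot"]).as_matrix()
d=Rt@T[:3,:3]@np.linalg.inv(K)@[uv[0],uv[1],1];o=Rt@T[:3,3]+s["position"]
P=o+d*(.03-o[2])/d[2];print("cell",P)
delta(s,[P[0],P[1],.006],down(np.deg2rad(-15.07)))
print(cv2.minAreaRect(cv2.findNonZero(m.astype(np.uint8))))
c2=cv2.resize(p["image"][b[1]-10:b[3]+10,b[0]-10:b[2]+10],None,fx=6,fy=6);cv2.imwrite("pics/b_c.png",c2)
E
```

```text
time_s: 4.95
position: [0.4752, 0.1829, 0.1649]
eef_rot: [0.991, -0.134, 0.003, -0.001]
wrist_force: [0.8, -0.8, -0.4]
grip_width: 0.0854
0.69
[289, 152, 339, 209]
window [314.38361638 184.32267732] [   8   15   36   36 1001]
cell [0.47300187 0.18963696 0.03      ]
t 4.95 pos [0.4752 0.1829 0.1649] tool axes x,y,z: [[0.964, -0.265, 0.006], [-0.265, -0.964, -0.002], [0.006, 0.001, -1.0]]
shift [-0.0048 -0.0056  0.1589]
turn [-0.0024 -0.0058 -0.0051]
shift in target axes [-0.0039 -0.006   0.1589]
((314.0, 181.5), (55.0, 52.0), 90.0)
```

View pics/b_c.png

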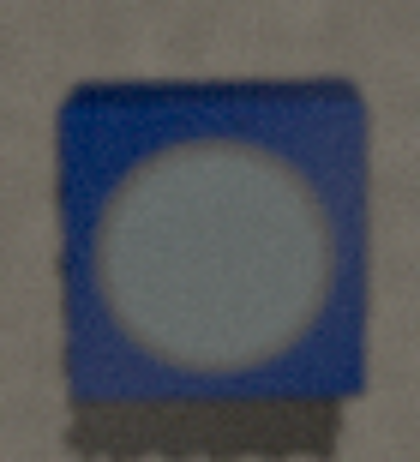

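```bash
python3 -m jog '[[[0,0,0],[-0.002,-0.006,0.03],1],[[0,0,0],[0,0,0.03],1],[[0,0,0],[0,0,0.025],1],[[0,0,0],[0,0,0.02],1],[[0,0,0],[0,0,0.015],1],[[0,0,0],[0,0,0.01],1],[[0,0,0],[0,0,0],1],[[0,0,0],[0,0,0],1],[[0,0,0],[0,0,0],1]]'
python3 - <<'E'
from h import *;from cell import env;import cv2
s=env.get_state();p=env.read_camera("wrist");cv2.imwrite("pics/b_w3.png",p["image"])
delta(s,[.473,.189,.006],down(np.deg2rad(-15.07)))
E
```

```text
time_s: 5.95
position: [0.4736, 0.1892, 0.0326]
eef_rot: [0.991, -0.134, 0.001, -0.0]
wrist_force: [-0.3, 1.1, -0.5]
grip_width: 0.0855
t 5.95 pos [0.4736 0.1892 0.0326] tool axes x,y,z: [[0.964, -0.265, 0.002], [-0.265, -0.964, -0.001], [0.002, 0.0, -1.0]]
shift [-0.0006  0.0004  0.0266]
turn [-0.001  -0.0023 -0.0049]
shift in target axes [-0.0005  0.0004  0.0266]
```

View pics/b_w3.png

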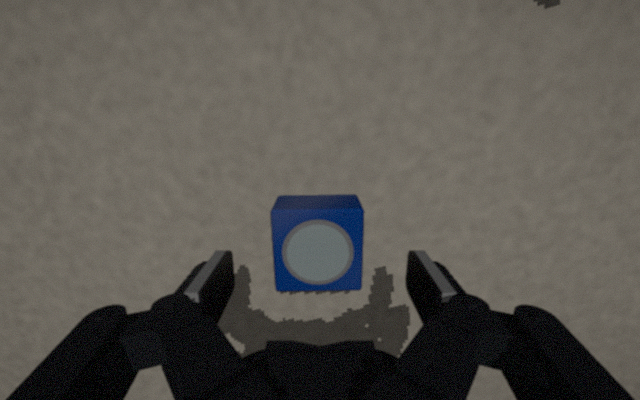

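```bash
python3 -m jog '[[[0,0,0],[0,0,0.012],1],[[0,0,0],[0,0,0.01],1],[[0,0,0],[0,0,0.004],1],[[0,0,0],[0,0,0],1],[[0,0,0],[0,0,0],0],[[0,0,0],[0,0,0],0],[[0,0,0],[0,0,0],0],[[0,0,0],[0,0,0],0],[[0,0,0],[0,0,0],0],[[0,0,0],[0,0,0],0]]'
```

```text
time_s: 7.0
position: [0.4733, 0.1891, 0.006]
eef_rot: [0.991, -0.134, 0.001, -0.0]
wrist_force: [0.5, -0.1, 4.3]
grip_width: 0.0487
```

```bash
cat >> h.py <<'E'
a=np.deg2rad(13);SX=np.array([np.cos(a),0,np.sin(a)]);SY=np.array([0,np.cos(a),np.sin(a)])
n=np.cross(SX,SY);n/=np.linalg.norm(n)
# symmetric orthonormalisation
U,_,Vt=np.linalg.svd(np.c_[SX,SY,n]);SR=U@Vt
SC=np.array([-.085,-.08,.032])
def stage(p):return c2w(SC+SR@np.asarray(p,float))
def stage_tool():
    x=RC@SR[:,1];z=-RC@SR[:,2];return np.c_[x,np.cross(z,x),z]
E
python3 -m jog '[[[0,0,0],[0,0,-0.01],0],[[0,0,0],[0,0,-0.02],0],[[0,0,0],[0,0,-0.04],0],[[0,0,0],[0,0,-0.05],0],[[0,0,0],[0,0,-0.05],0],[[0,0,0],[0,0,-0.05],0],[[0,0,0],[0,0,-0.02],0],[[0,0,0],[0,0,0],0],[[0,0,0],[0,0,0],0]]'
python3 - <<'E'
from h import *;from cell import env
s=env.get_state();P=stage([.058,.058,.009]);print(P,stage([.058,.058,0.1]))
delta(s,stage([.058,.058,.13]),stage_tool());print(s["q"].round(2))
E
```

```text
time_s: 7.9
position: [0.4717, 0.1889, 0.2443]
eef_rot: [0.991, -0.134, -0.001, 0.0]
wrist_force: [0.4, 0.4, -2.0]
grip_width: 0.049
[ 0.49263562 -0.13179573  0.06601368] [ 0.46925498 -0.11595069  0.15251963]
t 7.9 pos [0.4717 0.1889 0.2443] tool axes x,y,z: [[0.964, -0.265, -0.002], [-0.265, -0.964, 0.001], [-0.002, -0.0, -1.0]]
shift [0.0697 0.2915 0.0633]
turn [-0.1679  0.2719 -0.4538]
shift in target axes [-0.0859  0.2729  0.1097]
[ 0.14 -0.02  1.76 -0.    1.4   0.41]
```

```bash
python3 -m jog '[[[-0.0336,0.0544,-0.0908],[0,0,0],0],[[-0.0336,0.0544,-0.0908],[0,0,0],0],[[-0.0336,0.0544,-0.0908],[0,0,0],0],[[-0.0336,0.0544,-0.0908],[0,0,0],0],[[-0.0336,0.0544,-0.0908],[0,0,0],0],[[0,0,0],[-0.006,0.02,0.006],0],[[0,0,0],[-0.01,0.035,0.014],0],[[0,0,0],[-0.015,0.045,0.018],0],[[0,0,0],[-0.015,0.045,0.018],0],[[0,0,0],[-0.015,0.045,0.018],0],[[0,0,0],[-0.012,0.04,0.018],0],[[0,0,0],[-0.009,0.03,0.012],0]]' && python3 -m jog '[[[0,0,0],[-0.004,0.013,0.006],0],[[0,0,0],[0,0,0],0],[[0,0,0],[0,0,0],0],[[0,0,0],[0,0,0],0]]'
python3 - <<'E'
from h import *;from cell import env;import cv2
s=env.get_state()
delta(s,stage([.058,.058,.009]),stage_tool());print(s["q"].round(2))
for n in("wrist","top","scene"):
    p=env.read_camera(n);cv2.imwrite(f"pics/c_{n}.png",p["image"])
E
```

```text
time_s: 9.1
position: [0.46, -0.0957, 0.1818]
eef_rot: [0.984, 0.093, 0.119, 0.099]
wrist_force: [0.8, -0.1, -0.3]
grip_width: 0.049
time_s: 9.5
position: [0.4621, -0.1074, 0.1812]
eef_rot: [0.983, 0.094, 0.121, 0.099]
wrist_force: [-0.4, -0.3, -1.2]
grip_width: 0.0487
t 9.5 pos [ 0.4621 -0.1074  0.1812] tool axes x,y,z: [[0.953, 0.209, 0.22], [0.161, -0.962, 0.218], [0.257, -0.173, -0.951]]
shift [-0.0014  0.0032  0.1216]
turn [-0.0014 -0.0005  0.0011]
shift in target axes [-0.0013  0.0031  0.1216]
[-0.46 -0.3   2.16 -0.05  0.97 -0.63]
```

View pics/c_wrist.png

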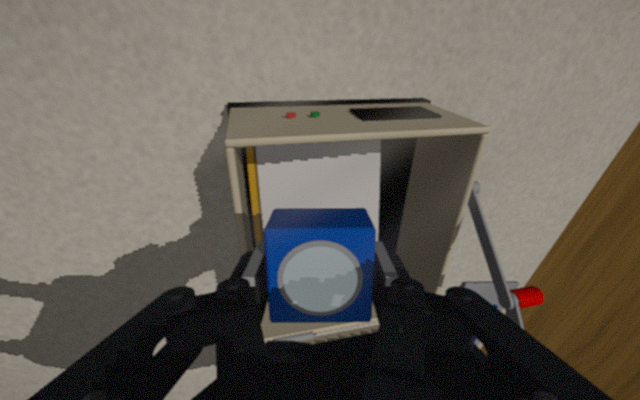

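View pics/c_scene.png

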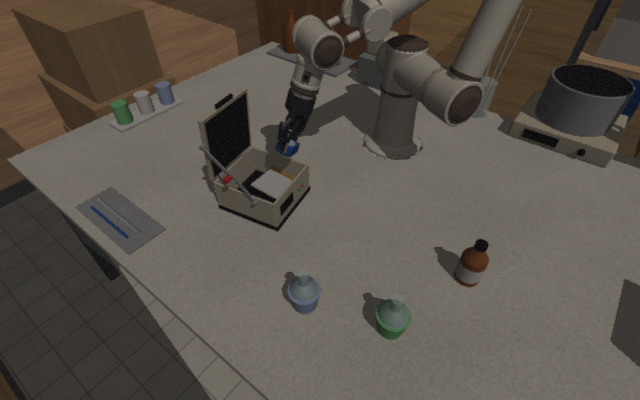

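```bash
cat >> h.py <<'E'
def wproj(s,p,X):
    T=p["T_tool_cam"];Rt=Ro.from_quat(s["eef_rot"]).as_matrix()
    Rw=Rt@T[:3,:3];tw=Rt@T[:3,3]+s["position"]
    return proj({"R":Rw.T,"t":-Rw.T@tw,"camera_matrix":p["camera_matrix"]},np.atleast_2d(X))
E
python3 - <<'E'
from h import *;from cell import env;import cv2
s=env.get_state();p=env.read_camera("wrist")
im=p["image"].copy()
for X in [c2w(q) for q in((-.105,-.1,.11),(-.105,.1,.11),(-.099,-.094,.11),(-.105,-.1,0),(-.105,.1,0),(.02,.124,.172),(.105,.1,.11))]+[stage(q) for q in((.115,0,0),(0,.115,0),(.115,.115,0),(0,0,0),(0.115,0,.012),(0,0,.012))]:
    u=wproj(s,p,X)[0]
    print(u.round(0))
    if 0<u[0]<640 and 0<u[1]<400:cv2.circle(im,tuple(int(v) for v in u.round()),3,(0,255,0),1)
cv2.imwrite("pics/c2.png",im)
E
```

```text
[222. 138.]
[490. 126.]
[233. 146.]
[229. 102.]
[418.  99.]
[521. 296.]
[432. 311.]
[260. 247.]
[379. 132.]
[372. 247.]
[253. 132.]
[258. 252.]
[250. 133.]
```

View pics/c2.png

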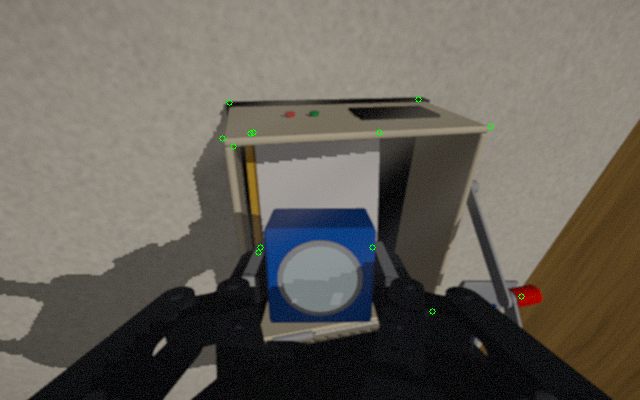

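```bash
python3 -m jog '[[[0,0,0],[0.001,0.003,0.02],0],[[0,0,0],[0,0,0.025],0],[[0,0,0],[0,0,0.025],0],[[0,0,0],[0,0,0.02],0],[[0,0,0],[0,0,0.013],0],[[0,0,0],[0,0,0.007],0],[[0,0,0],[0,0,0],0],[[0,0,0],[0,0,0],0],[[0,0,0],[0,0,0],0]]'
python3 - <<'E'
from h import *;from cell import env;import cv2
s=env.get_state()
delta(s,stage([.058,.058,.009]),stage_tool());print(s["wrist_force"])
p=env.read_camera("wrist");cv2.imwrite(f"pics/d_w.png",p["image"])
E
```

```text
time_s: 10.6
position: [0.4931, -0.1306, 0.0796]
eef_rot: [0.983, 0.094, 0.123, 0.101]
wrist_force: [0.2, -0.1, -1.9]
grip_width: 0.0489
t 10.6 pos [ 0.4931 -0.1306  0.0796] tool axes x,y,z: [[0.952, 0.209, 0.222], [0.16, -0.962, 0.221], [0.26, -0.175, -0.95]]
shift [-0.0038 -0.0019  0.013 ]
turn [ 0.0013 -0.0032  0.0001]
shift in target axes [-0.0037 -0.0019  0.013 ]
[ 0.23992812 -0.06981123 -1.91780695]
```

View pics/d_w.png

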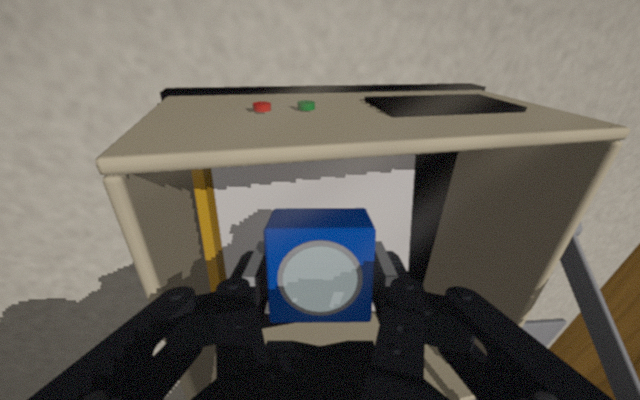

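```bash
python3 -m jog '[[[0,0,0],[-0.002,-0.002,0.005],0],[[0,0,0],[0,0,0.004],0],[[0,0,0],[0,0,0.002],0],[[0,0,0],[0,0,0],0],[[0,0,0],[0,0,0],0]]'; python3 -m jog '[[[0,0,0],[0,0,0.002],0],[[0,0,0],[0,0,0],0],[[0,0,0],[0,0,0],0]]'
```

```text
time_s: 11.15
position: [0.4948, -0.1314, 0.0682]
eef_rot: [0.983, 0.093, 0.124, 0.101]
wrist_force: [7.3, 1.2, -1.0]
grip_width: 0.0486
time_s: 11.45
position: [0.4957, -0.1318, 0.0666]
eef_rot: [0.983, 0.093, 0.124, 0.101]
wrist_force: [8.4, 0.5, -0.9]
grip_width: 0.0489
```

```bash
cat >> h.py <<'E'
def instage(P):return SR.T@(RC.T@(np.asarray(P)-CH)-SC)
E
python3 - <<'E'
from h import *;from cell import env;import cv2
s=env.get_state();print("stage coords of TCP",instage(s["position"]),s["wrist_force"],s["wrist_torque"])
p=env.read_camera("wrist");cv2.imwrite(f"pics/e_w.png",p["image"])
p=env.read_camera("scene");cv2.imwrite(f"pics/e_s.png",cv2.resize(p["image"][60:240,190:390],None,fx=3.3,fy=3.3,interpolation=cv2.INTER_CUBIC))
p=env.read_camera("top");cv2.imwrite(f"pics/e_t.png",cv2.resize(p["image"][140:320,340:540],None,fx=3.3,fy=3.3,interpolation=cv2.INTER_CUBIC))
E
```

```text
stage coords of TCP [0.05864744 0.06104297 0.00872648] [ 8.41278369  0.53438454 -0.86826865] [ 0.17075325 -0.84603249  0.16439049]
```

View pics/e_s.png

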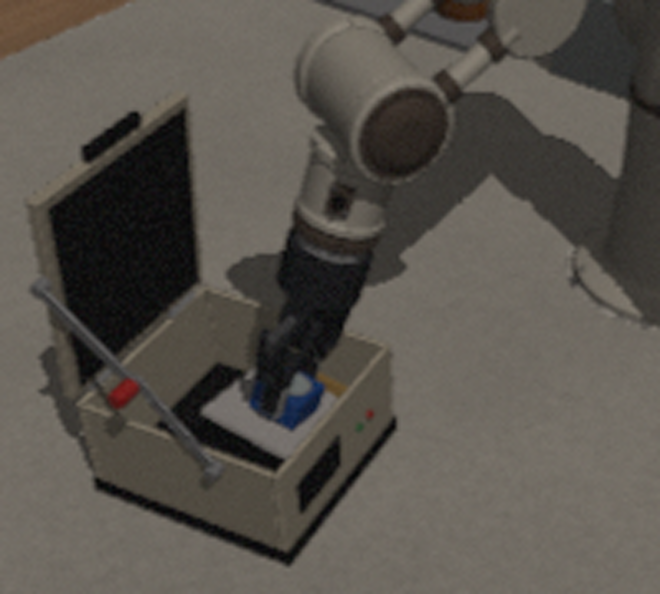

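View pics/e_w.png

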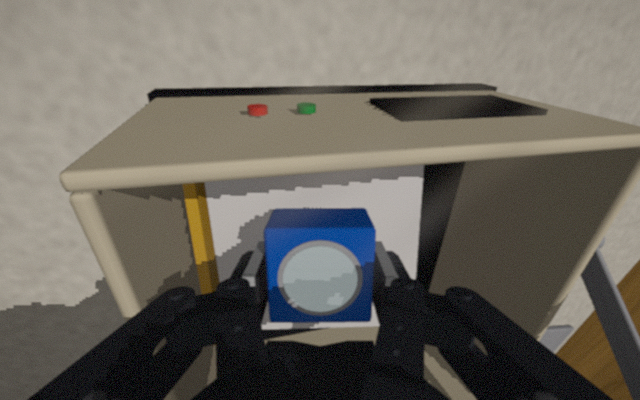

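View pics/e_t.png

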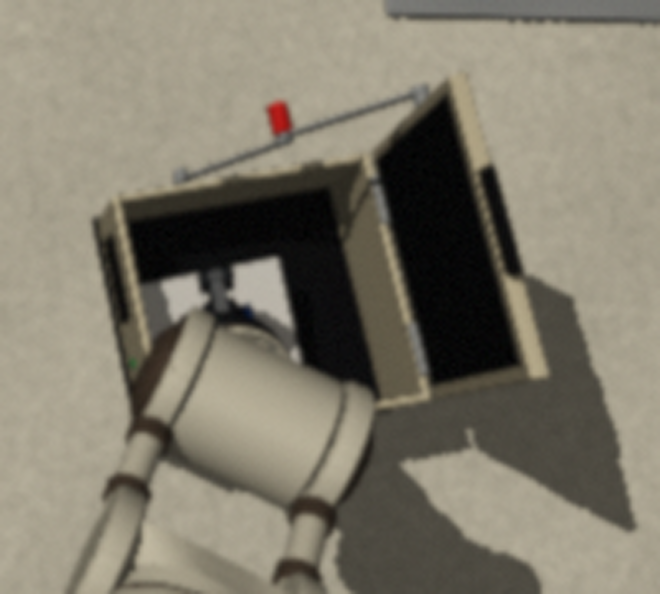

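```bash
python3 -m jog '[[[0,0,0],[0.003,0,-0.004],0],[[0,-0.04,0],[0.003,0,0],0],[[0,-0.03,0],[0,0,0],0],[[0,0,0],[0,0,0],0],[[0,0,0],[0,0,0],0],[[0,0,0],[0,0,0],0]]'
python3 - <<'E'
from h import *;from cell import env
s=env.get_state();print("stage coords of TCP",instage(s["position"]),s["wrist_force"]);delta(s,None,stage_tool())
E
```

```text
time_s: 12.2
position: [0.4976, -0.129, 0.0699]
eef_rot: [0.987, 0.09, 0.087, 0.103]
wrist_force: [-0.3, -0.1, -1.7]
grip_width: 0.0486
stage coords of TCP [0.05696535 0.06412647 0.01186337] [-0.30702926 -0.0669938  -1.71973862]
t 12.2 pos [ 0.4976 -0.129   0.0699] tool axes x,y,z: [[0.969, 0.196, 0.153], [0.16, -0.963, 0.219], [0.19, -0.188, -0.964]]
turn [-0.0006  0.0692 -0.0001]
```

```bash
python3 -m jog '[[[0,0,0],[-0.001,0,0.002],0],[[0,0,0],[0,0,0.001],0],[[0,0,0],[0,0,0],0],[[0,0,0],[0,0,0],0]]';python3 -m jog '[[[0,0,0],[0,0,0.001],0],[[0,0,0],[0,0,0.0],0],[[0,0,0],[0,0,0],0],[[0,0,0],[0,0,0],0]]'
python3 - <<'E'
from h import *;from cell import env
s=env.get_state();print("stage coords of TCP",instage(s["position"]),s["wrist_force"])
E
```

```text
time_s: 12.6
position: [0.4978, -0.1301, 0.0673]
eef_rot: [0.987, 0.09, 0.087, 0.103]
wrist_force: [-0.6, -0.2, -0.0]
grip_width: 0.0487
time_s: 13.0
position: [0.4982, -0.1302, 0.0665]
eef_rot: [0.987, 0.09, 0.088, 0.103]
wrist_force: [-0.3, -1.2, -0.7]
grip_width: 0.0488
stage coords of TCP [0.05748144 0.06372711 0.0083052 ] [-0.31407864 -1.24206881 -0.74306277]
```

Lower gradually until contact.

```bash
python3 -m jog '[[[0,0,0],[0,0,0.001],0],[[0,0,0],[0,0,0.0],0],[[0,0,0],[0,0,0],0]]';python3 -m jog '[[[0,0,0],[0,0,0.001],0],[[0,0,0],[0,0,0.0],0],[[0,0,0],[0,0,0],0]]'
python3 - <<'E'
from h import *;from cell import env;import cv2
s=env.get_state();print("stage coords of TCP",instage(s["position"]),s["wrist_force"],s["wrist_torque"])
p=env.read_camera("wrist");cv2.imwrite(f"pics/f_w.png",p["image"])
E
```

```text
time_s: 13.3
position: [0.4986, -0.1305, 0.0661]
eef_rot: [0.987, 0.09, 0.088, 0.103]
wrist_force: [-4.3, 1.9, 5.6]
grip_width: 0.0487
time_s: 13.6
position: [0.4991, -0.1307, 0.0662]
eef_rot: [0.987, 0.09, 0.088, 0.104]
wrist_force: [-8.6, 4.5, 14.6]
grip_width: 0.0489
stage coords of TCP [0.0580286  0.06441028 0.00769041] [-8.63064916  4.54730123 14.55303243] [ 0.49106545  0.74428464 -0.04316809]
```

View pics/f_w.png

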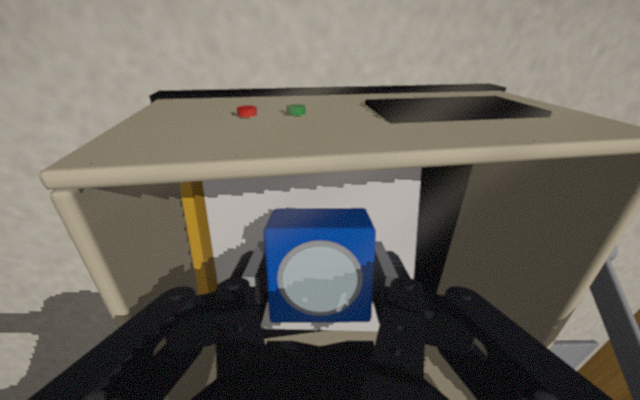

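```bash
python3 -m jog '[[[0,0,0],[0,0,-0.0015],0],[[0,0,0],[0,0,0],0],[[0,0,0],[0,0,0],0.67],[[0,0,0],[0,0,0],0.67],[[0,0,0],[0,0,0],0.67],[[0,0,0],[0,0,0],0.67],[[0,0,0],[0,0,0],0.67]]'
python3 - <<'E'
from h import *;from cell import env;import cv2
s=env.get_state();print("stage coords of TCP",instage(s["position"]),s["wrist_force"],s["wrist_torque"])
p=env.read_camera("wrist");cv2.imwrite(f"pics/g_w.png",p["image"])
E
```

```text
time_s: 14.35
position: [0.4982, -0.1303, 0.0659]
eef_rot: [0.987, 0.09, 0.087, 0.103]
wrist_force: [-0.8, -1.0, -0.0]
grip_width: 0.0572
stage coords of TCP [0.05745443 0.06357615 0.00770546] [-0.75798378 -0.96553741 -0.01272127] [ 0.12301815  0.09194151 -0.09600571]
```

View pics/g_w.png

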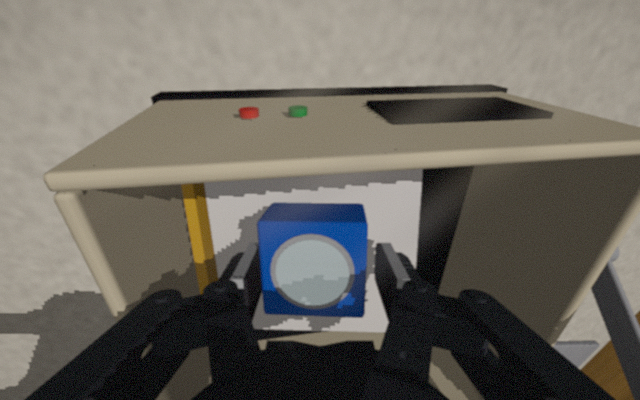

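```bash
python3 -m jog '[[[0,0,0],[0.0005,0,-0.005],0.67],[[0,0,0],[0.0005,0,-0.008],0.67],[[0,0,0],[0.001,0.001,-0.01],0.67],[[0,0,0],[0.001,0.001,-0.012],0.67],[[0,0,0],[0.002,0.003,-0.02],0.67],[[0,0,0],[0.004,0.006,-0.03],0.67],[[0,0,0],[0.004,0.006,-0.04],0.67],[[0,0,0],[0,0,-0.04],0.67],[[0,0,0],[0,0,-0.03],0.67],[[0,0,0],[0,0,0],0.67],[[0,0,0],[0,0,0],0.67]]'
python3 - <<'E'
from h import *;from cell import env;import cv2
s=env.get_state();print("stage coords of TCP",instage(s["position"]),s["wrist_force"],s["q"].round(2))
p=env.read_camera("wrist");cv2.imwrite(f"pics/i_w.png",p["image"])
for k in ((.025,.025,.03),(0,0,.03),(.05,.05,.03),(0,.05,.03),(.05,0,.03)):print(wproj(s,p,stage(k)).round(0))
r=env.trace(p,"cell_center");print([(d["confidence"],d["box"]) for d in r])
E
```

```text
time_s: 15.5
position: [0.4765, -0.1074, 0.2611]
eef_rot: [0.987, 0.09, 0.089, 0.104]
wrist_force: [-0.9, 0.1, 0.1]
grip_width: 0.0575
stage coords of TCP [0.07476025 0.09052719 0.20279412] [-0.92991454  0.11011479  0.14654568] [-0.41 -0.28  1.98 -0.1   1.19 -0.56]
[[268. 134.]]
[[244. 110.]]
[[292. 158.]]
[[291. 109.]]
[[247. 157.]]
[(0.65, [249.8, 110.9, 301.3, 160.0])]
```

View pics/i_w.png

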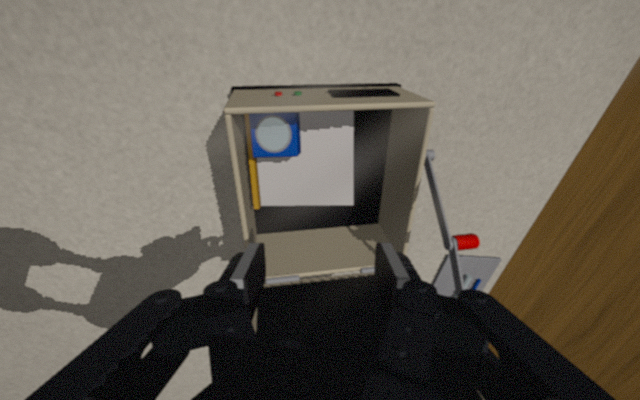

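Run:
```python
from h import *;from cell import env;import cv2
s=env.get_state();p=env.read_camera("wrist")
for n,k in (("fl",(-.105,-.1,.11)),("fr",(-.105,.1,.11)),("knob0",(.02,.112,.172)),("knob1",(.02,.136,.172)),("hl",(.105,-.094,.11)),("hr",(.105,.094,.11))):print(n,wproj(s,p,c2w(k)).round(1))
cv2.imwrite("pics/j1.png",cv2.resize(p["image"][75:255,210:500],None,fx=2.7,fy=2.7,interpolation=cv2.INTER_CUBIC))
r=env.trace(p,"knee_knob");print([(d["confidence"],d["box"]) for d in r])
im=p["image"].astype(int);m=(im[...,2]>120)&(im[...,1]<60);ys,xs=np.nonzero(m[200:260,430:500]);print(xs.min()+430,xs.max()+430,ys.min()+200,ys.max()+200,xs.mean()+430,ys.mean()+200)
```

```text
fl [[223.7 108.6]]
fr [[438.9 103.3]]
knob0 [[455.1 245.6]]
knob1 [[477.2 243.5]]
hl [[254.9 284.2]]
hr [[401.1 268.8]]
[(0.81, [451.7, 235.1, 484.0, 290.7])]
460 481 238 251 470.34444444444443 244.32222222222222
```

View pics/j1.png

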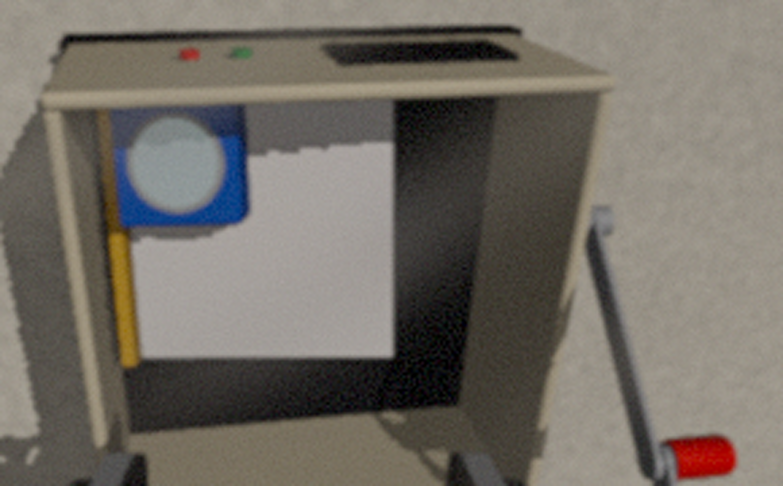

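```bash
cat >> h.py <<'E'
def push_tool(tilt=45):
    t=np.deg2rad(tilt);z=RC@np.array([np.sin(t),0,-np.cos(t)]);x=RC@np.array([0,1.,0]);return np.c_[x,np.cross(z,x),z]
E
python3 - <<'E'
from h import *;from cell import env
R=push_tool();P=c2w([.02,.131,.172])-.06*R[:,2];print(P)
delta(env.get_state(),P,R)
E
```

```text
[ 0.64941665 -0.111262    0.21442641]
t 15.7 pos [ 0.4755 -0.1072  0.2579] tool axes x,y,z: [[0.969, 0.195, 0.152], [0.16, -0.963, 0.218], [0.189, -0.187, -0.964]]
shift [0.1611 0.0222 0.0755]
turn [-0.5625 -0.1396 -0.0664]
shift in target axes [ 0.17   -0.0048  0.0568]
```

```bash
python3 -m jog '[[[-0.1125,-0.028,-0.0133],[0,0,0],0],[[-0.1125,-0.028,-0.0133],[0,0,0],0],[[-0.1125,-0.028,-0.0133],[0,0,0],0],[[-0.1125,-0.028,-0.0133],[0,0,0],0],[[-0.1125,-0.028,-0.0133],[0,0,0],0],[[0,0,0],[0.03,0,0],0],[[0,0,0],[0.04,0,0],0],[[0,0,0],[0.04,0,0.01],0],[[0,0,0],[0.04,0,0.02],0],[[0,0,0],[0.02,-0.005,0.02],0],[[0,0,0],[0,0,0.007],0],[[0,0,0],[0,0,0],0]]';python3 -m jog '[[[0,0,0],[0,0,0],0],[[0,0,0],[0,0,0],0],[[0,0,0],[0,0,0],0]]'
python3 - <<'E'
from h import *;from cell import env;import cv2
s=env.get_state();R=push_tool();P=c2w([.02,.131,.172])-.06*R[:,2]
delta(s,P,R);print(s["q"].round(2),s["wrist_force"])
p=env.read_camera("wrist");cv2.imwrite("pics/k_w.png",p["image"])
print(wproj(s,p,c2w((.02,.124,.172))))
p=env.read_camera("scene");cv2.imwrite("pics/k_s.png",cv2.resize(p["image"][60:240,190:390],None,fx=3.3,fy=3.3,interpolation=cv2.INTER_CUBIC))
E
```

```text
time_s: 16.9
position: [0.6487, -0.1121, 0.2133]
eef_rot: [0.92, 0.088, 0.035, 0.381]
wrist_force: [-0.7, 0.4, -0.6]
grip_width: 0.0
time_s: 17.2
position: [0.6501, -0.1112, 0.2174]
eef_rot: [0.919, 0.087, 0.038, 0.382]
wrist_force: [-0.2, -0.1, -0.2]
grip_width: -0.0004
t 17.2 pos [ 0.6501 -0.1112  0.2174] tool axes x,y,z: [[0.982, 0.189, 0.004], [0.131, -0.693, 0.709], [0.137, -0.695, -0.706]]
shift [-0.0007 -0.0021  0.0021]
turn [ 0.0021 -0.003  -0.0021]
shift in target axes [-0.0007 -0.0021  0.0021]
[-0.03  0.36  1.57 -0.85  1.16  0.11] [-0.17372255 -0.09418407 -0.16619224]
[[308.27188897 212.03792441]]
```

View pics/k_w.png

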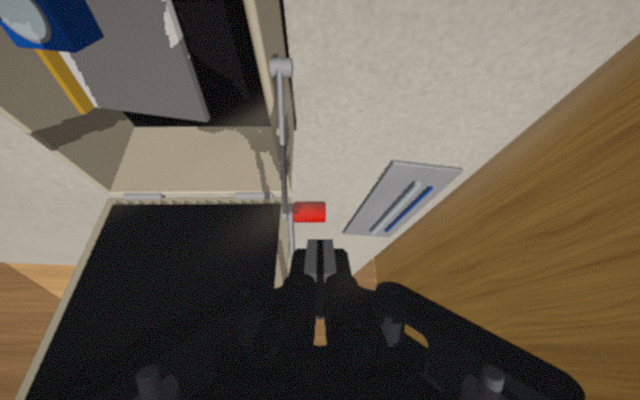

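View pics/k_s.png

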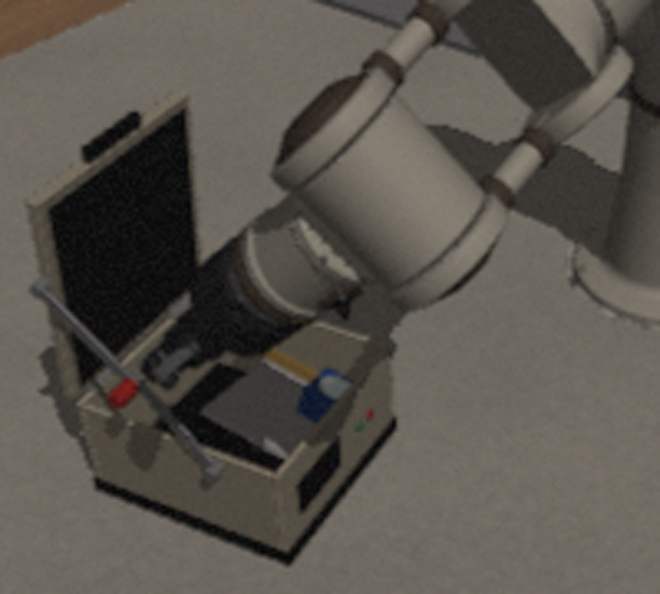

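```bash
python3 -m jog '[[[0,0,0],[-0.003,-0.002,0.01],0],[[0,0,0],[-0.002,0,0.015],0],[[0,0,0],[0,0,0.015],0],[[0,0,0],[0,0,0.01],0],[[0,0,0],[0,0,0.005],0],[[0,0,0],[0,0,0.004],0],[[0,0,0],[0,0,0.004],0],[[0,0,0],[0,0,0],0]]';python3 -m jog '[[[0,0,0],[0,0,0.003],0],[[0,0,0],[0,-0.0005,0.003],0],[[0,0,0],[0,-0.0005,0.004],0],[[0,0,0],[0,0,0],0]]'
python3 - <<'E'
from h import *;from cell import env;import cv2
s=env.get_state();R=push_tool()
print(R.T@(s["position"]-c2w([.02,.124,.172])), R.T@s["wrist_force"])
p=env.read_camera("wrist");cv2.imwrite("pics/l_w.png",p["image"])
E
```

```text
time_s: 18.1
position: [0.6537, -0.1551, 0.1701]
eef_rot: [0.919, 0.087, 0.037, 0.382]
wrist_force: [-0.0, -0.2, -0.2]
grip_width: -0.0
time_s: 18.5
position: [0.655, -0.1611, 0.1622]
eef_rot: [0.919, 0.087, 0.038, 0.382]
wrist_force: [0.0, -0.0, 0.3]
grip_width: -0.0002
[ 0.00309443 -0.00156604  0.01231288] [ 0.0159166   0.22116983 -0.16966783]
```

View pics/l_w.png

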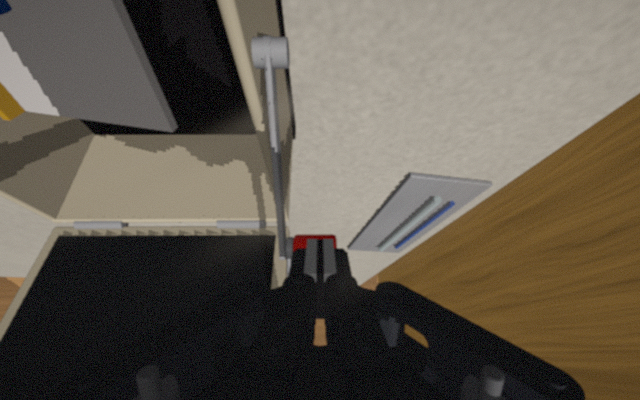

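Run:
```python
from h import *;from cell import env;import cv2
s=env.get_state();p=env.read_camera("wrist")
print("knob0 proj",wproj(s,p,c2w([.02,.124,.172])),"tcp",wproj(s,p,s["position"]))
for e in(.112,.136):print(wproj(s,p,c2w([.02,e,.172])))
cv2.imwrite("pics/l2.png",cv2.resize(p["image"][200:320,240:400],None,fx=5,fy=5,interpolation=cv2.INTER_CUBIC))
p=env.read_camera("scene");cv2.imwrite("pics/l_s.png",cv2.resize(p["image"][60:240,190:390],None,fx=3.3,fy=3.3,interpolation=cv2.INTER_CUBIC))
S=p;print(proj(S,[c2w([.02,.124,.172]),s["position"]]))
```

```text
knob0 proj [[312.83840845 268.15262793]] tcp [[318.62262986 254.05503721]]
[[288.79250176 268.19713087]]
[[336.88133102 268.10813051]]
[[226.8076935  179.31953683]
 [224.49722803 181.82408313]]
```

View pics/l2.png

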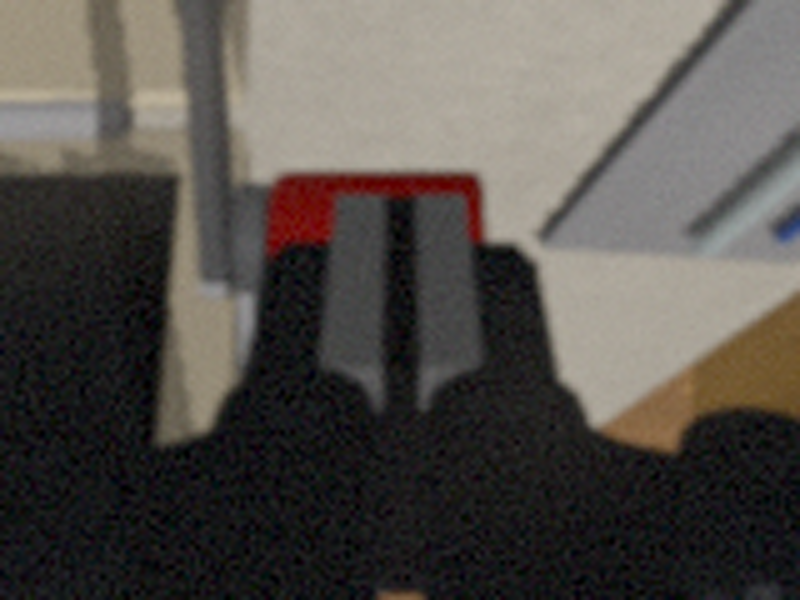

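View pics/l_s.png

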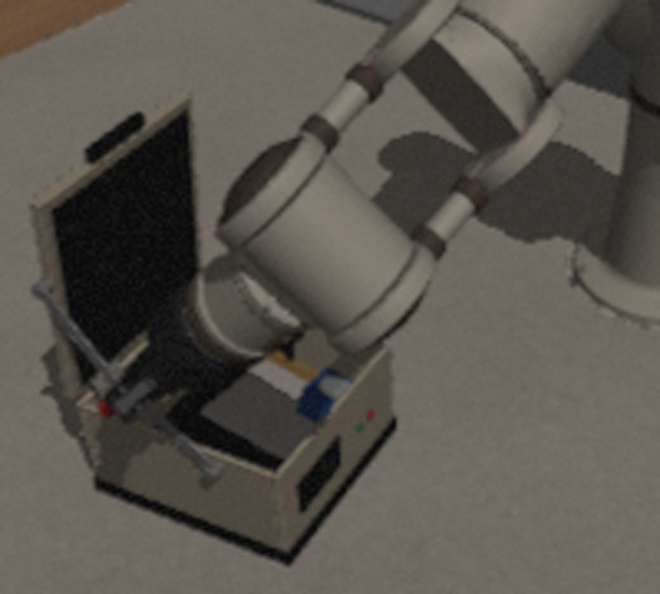

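```bash
python3 -m jog '[[[0,0,0],[0,-0.0005,0.004],0],[[0,0,0],[0,-0.001,0.004],0],[[0,0,0],[0,-0.001,0.004],0],[[0,0,0],[0,-0.001,0.004],0],[[0,0,0],[0,0,0],0]]'; python3 -m jog '[[[0,0,0],[0,-0.001,0.004],0],[[0,0,0],[0,-0.001,0.004],0],[[0,0,0],[0,0,0],0]]'
python3 - <<'E'
from h import *;from cell import env;import cv2
s=env.get_state();R=push_tool()
print(R.T@(s["position"]-c2w([.02,.124,.172])), R.T@s["wrist_force"])
p=env.read_camera("wrist");cv2.imwrite("pics/m_w.png",p["image"])
p=env.read_camera("scene");cv2.imwrite("pics/m_s.png",cv2.resize(p["image"][60:240,190:390],None,fx=3.3,fy=3.3,interpolation=cv2.INTER_CUBIC))
E
```

```text
time_s: 19.15
position: [0.6562, -0.1689, 0.1476]
eef_rot: [0.92, 0.088, 0.037, 0.381]
wrist_force: [-1.0, 5.4, -0.2]
grip_width: -0.0001
time_s: 19.45
position: [0.6568, -0.1717, 0.1398]
eef_rot: [0.92, 0.088, 0.037, 0.38]
wrist_force: [-3.0, 9.8, 0.7]
grip_width: 0.0004
[ 0.00283749 -0.00977209  0.03574304] [-1.07593681 -6.7614745  -7.70544971]
```

View pics/m_w.png

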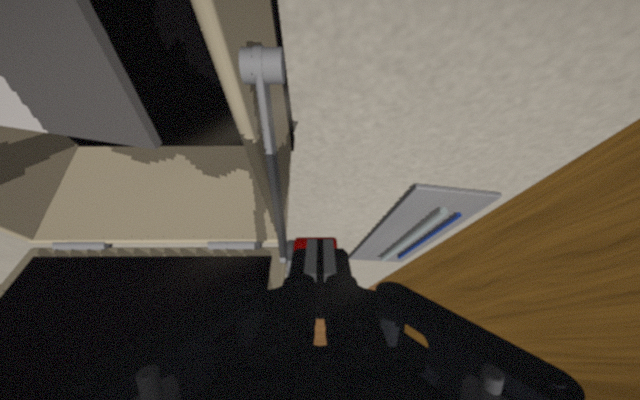

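View pics/m_s.png

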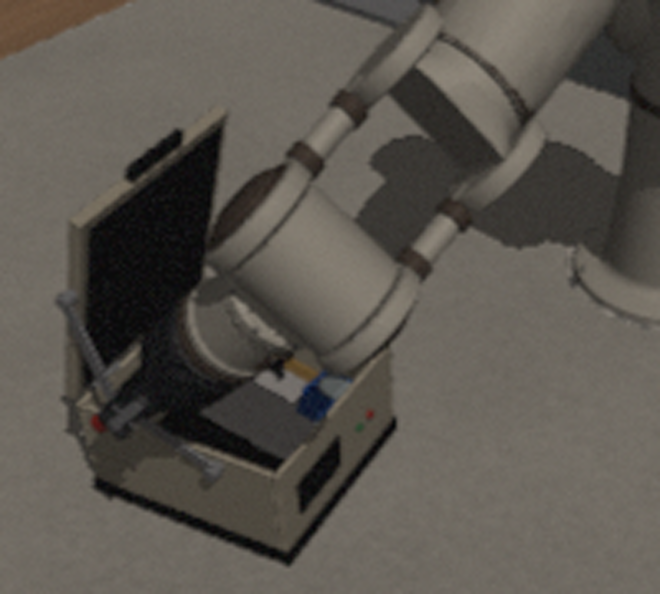

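```bash
python3 -m jog '[[[0,0,0],[0,0,-0.01],0],[[0,0,0],[0,0,-0.03],0],[[0,0,0],[0,0,-0.04],0],[[0,0,0],[0,0,-0.04],0],[[0,0,0],[0,0.02,-0.03],0],[[0,0,0],[0,0.03,-0.03],0],[[0,0,0],[0,0.03,-0.03],0],[[0,0,0],[0,0.03,-0.03],0],[[0,0,0],[0,0.03,-0.03],0],[[0,0,0],[0,0.03,-0.03],0],[[0,0,0],[0,0,0],0],[[0,0,0],[0,0,0],0]]'
python3 - <<'E'
from h import *;from cell import env;import cv2
s=env.get_state();R=push_tool(-25)
print("chamber TCP",RC.T@(s["position"]-CH))
delta(s,c2w([.0,0,.47]),R);print(s["q"].round(2))
for n in("scene","top"):
    p=env.read_camera(n);cv2.imwrite(f"pics/n_{n}.png",p["image"]);pickle.dump(p,open(f"pics/n_{n}.pkl","wb"))
    r=env.trace(p,"lid");print([(d["confidence"],d["box"]) for d in r])
E
```

```text
time_s: 20.75
position: [0.6393, -0.0835, 0.4757]
eef_rot: [0.919, 0.086, 0.039, 0.382]
wrist_force: [0.8, -0.3, -0.6]
grip_width: 0.0
chamber TCP [-0.05161927  0.12625572  0.47574537]
t 20.75 pos [ 0.6393 -0.0835  0.4757] tool axes x,y,z: [[0.982, 0.188, 0.005], [0.129, -0.694, 0.709], [0.137, -0.695, -0.705]]
shift [-0.1263  0.0329  0.0402]
turn [ 1.224  -0.0056 -0.0014]
shift in target axes [-0.1263  0.0492 -0.0166]
[ 0.01  0.2   1.25 -0.77  1.53 -0.21]
[(0.94, [207.6, 93.7, 257.2, 181.8])]
[(0.81, [450.1, 165.6, 486.8, 261.7])]
```

View pics/n_scene.png

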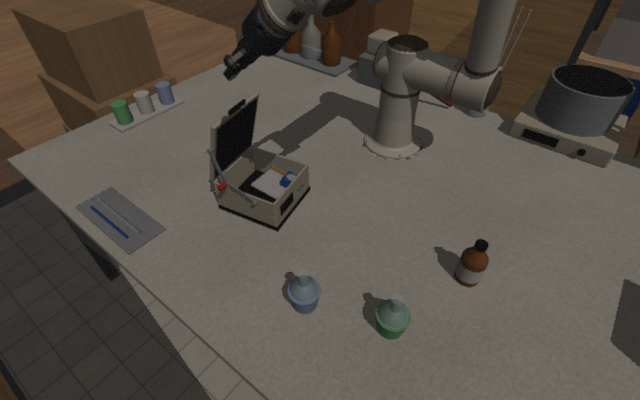

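View pics/n_top.png

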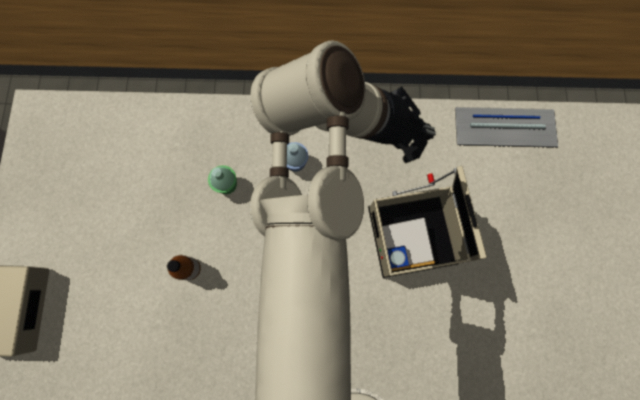

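```bash
python3 -m jog '[[[0.136,0,0],[0,0,0],0],[[0.136,0,0],[0,0,0],0],[[0.136,0,0],[0,0,0],0],[[0.136,0,0],[0,0,0],0],[[0.136,0,0],[0,0,0],0],[[0.136,0,0],[0,0,0],0],[[0.136,0,0],[0,0,0],0],[[0.136,0,0],[0,0,0],0],[[0.136,0,0],[0,0,0],0],[[0,0,0],[-0.01,0.01,0],0],[[0,0,0],[0,0,0],0]]'
python3 - <<'E'
from h import *;from cell import env;import cv2
s=env.get_state();R=push_tool(-25)
print("chamber TCP",RC.T@(s["position"]-CH))
delta(s,c2w([.22,0,.46]),R);print(s["q"].round(2))
T=pickle.load(open("pics/n_top.pkl","rb"));S=pickle.load(open("pics/n_scene.pkl","rb"))
im=T["image"].copy();
cv2.imwrite("pics/n_tc.png",cv2.resize(T["image"][150:290,360:500],None,fx=4,fy=4,interpolation=cv2.INTER_CUBIC))
cv2.imwrite("pics/n_sc.png",cv2.resize(S["image"][85:225,190:320],None,fx=4,fy=4,interpolation=cv2.INTER_CUBIC))
for ph in(60,65,70,75,80):
    f=np.deg2rad(ph);u=np.array([-np.cos(f),0,np.sin(f)]);nn=np.array([np.sin(f),0,np.cos(f)])
    C=[c2w(np.array([.105,e,.11])+.207*u+t*nn) for e in(-.1,.1) for t in(0,.012)]
    print(ph,((proj(T,C)-[360,150])*4).round().tolist(),((proj(S,C)-[190,85])*4).round().tolist())
E
```

```text
time_s: 22.05
position: [0.6306, -0.0962, 0.4665]
eef_rot: [0.972, 0.091, -0.022, -0.217]
wrist_force: [1.5, -0.2, 0.1]
grip_width: -0.0002
chamber TCP [-0.04074672  0.11539701  0.46651015]
t 22.05 pos [ 0.6306 -0.0962  0.4665] tool axes x,y,z: [[0.983, 0.185, -0.003], [0.167, -0.889, -0.426], [-0.081, 0.418, -0.905]]
shift [-0.1145  0.2392 -0.105 ]
turn [-0.0034  0.0012 -0.0042]
shift in target axes [-0.1154  0.2391 -0.1043]
[-0.5   0.46  0.83  0.39  2.11 -0.53]
60 [[379.0, 454.0], [402.0, 449.0], [292.0, 91.0], [313.0, 85.0]] [[334.0, 74.0], [320.0, 63.0], [161.0, 220.0], [145.0, 207.0]]
65 [[415.0, 447.0], [439.0, 443.0], [325.0, 82.0], [347.0, 76.0]] [[313.0, 58.0], [300.0, 48.0], [137.0, 202.0], [122.0, 190.0]]
70 [[451.0, 441.0], [475.0, 437.0], [359.0, 73.0], [382.0, 67.0]] [[292.0, 44.0], [278.0, 35.0], [113.0, 185.0], [98.0, 175.0]]
75 [[488.0, 434.0], [512.0, 430.0], [393.0, 65.0], [416.0, 60.0]] [[271.0, 31.0], [257.0, 24.0], [90.0, 171.0], [74.0, 162.0]]
80 [[525.0, 428.0], [549.0, 424.0], [428.0, 58.0], [451.0, 53.0]] [[250.0, 21.0], [235.0, 14.0], [66.0, 158.0], [50.0, 151.0]]
```

View pics/n_tc.png

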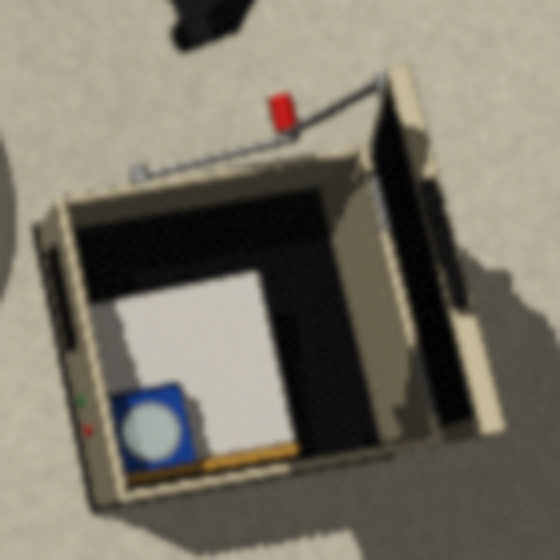

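View pics/n_sc.png

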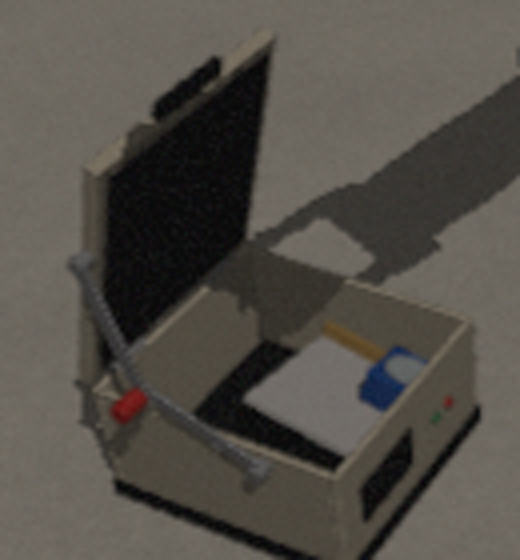

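```bash
python3 -m jog '[[[0,0,0],[-0.01,0.02,-0.01],0],[[0,0,0],[-0.018,0.038,-0.017],0],[[0,0,0],[-0.018,0.038,-0.017],0],[[0,0,0],[-0.018,0.038,-0.017],0],[[0,0,0],[-0.018,0.038,-0.017],0],[[0,0,0],[-0.018,0.038,-0.017],0],[[0,0,0],[-0.015,0.029,-0.009],0],[[0,0,0],[0,0,0],0],[[0,0,0],[0,0,0],0]]'
python3 - <<'E'
from h import *;from cell import env;import cv2
s=env.get_state();R=push_tool(-25)
print("chamber TCP",RC.T@(s["position"]-CH),s["q"].round(2))
f=np.deg2rad(74);u=np.array([-np.cos(f),0,np.sin(f)]);nn=np.array([np.sin(f),0,np.cos(f)])
delta(s,c2w(np.array([.105,0,.11])+.165*u+.045*nn),R)
for n in("scene","top"):
    p=env.read_camera(n);cv2.imwrite(f"pics/o_{n}.png",p["image"])
E
```

```text
time_s: 22.95
position: [0.5678, -0.3714, 0.4618]
eef_rot: [0.972, 0.093, -0.02, -0.216]
wrist_force: [0.1, 0.8, -0.4]
grip_width: 0.0002
chamber TCP [0.21766802 0.00172974 0.46175795] [-0.86  0.78  0.38  0.3   2.34 -0.87]
t 22.95 pos [ 0.5678 -0.3714  0.4618] tool axes x,y,z: [[0.982, 0.189, 0.002], [0.172, -0.889, -0.424], [-0.079, 0.417, -0.906]]
shift [-0.002  -0.0274  0.2124]
turn [-0.0015 -0.0015  0.0008]
shift in target axes [-0.0017 -0.0277  0.2124]
```

View pics/o_scene.png

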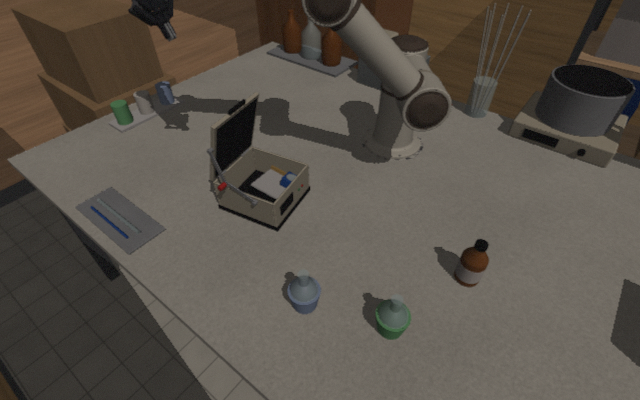

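```bash
python3 -m jog '[[[0,0,0],[0,0,0.02],0],[[0,0,0],[0,0,0.04],0],[[0,0,0],[0,0,0.045],0],[[0,0,0],[0,0,0.045],0],[[0,0,0],[-0.002,-0.013,0.04],0],[[0,0,0],[0,-0.014,0.02],0],[[0,0,0],[0,0,0],0],[[0,0,0],[0,0,0],0],[[0,0,0],[0,0,0],0]]'
cat >> h.py <<'E'
def lidpt(phd,r,h):
    f=np.deg2rad(phd);u=np.array([-np.cos(f),0,np.sin(f)]);nn=np.array([np.sin(f),0,np.cos(f)])
    return np.array([.105,0,.11])+r*u+h*nn
E
python3 - <<'E'
from h import *;from cell import env;import cv2
s=env.get_state();R=push_tool(-25)
print("chamber TCP",RC.T@(s["position"]-CH),s["q"].round(2))
delta(s,c2w(lidpt(74,.165,.012)),R)
for n in("scene","top","wrist"):
    p=env.read_camera(n);cv2.imwrite(f"pics/p_{n}.png",p["image"])
# tip track in chamber x,z, in target tool axes y,z steps, hand moves with constant orientation
Q=R.T@RC
for a,b in zip(range(80,-10,-10),range(70,-20,-10)):
    print(a,b,(Q@(lidpt(b,.165,.012)-lidpt(a,.165,.012))).round(4))
E
```

```text
time_s: 23.95
position: [0.5452, -0.2612, 0.2855]
eef_rot: [0.972, 0.093, -0.018, -0.214]
wrist_force: [1.5, -0.7, -0.0]
grip_width: 0.0002
chamber TCP [0.10520722 0.0003642  0.28547672] [-0.77  0.44  1.21  0.26  1.85 -0.94]
t 23.95 pos [ 0.5452 -0.2612  0.2855] tool axes x,y,z: [[0.982, 0.189, 0.004], [0.174, -0.891, -0.42], [-0.076, 0.413, -0.907]]
shift [-0.0004 -0.0253  0.0267]
turn [ 0.0027 -0.0035  0.0023]
shift in target axes [-0.0004 -0.0252  0.0267]
80 70 [-0.     -0.0234  0.0169]
70 60 [-0.     -0.0201  0.0207]
60 50 [-0.     -0.0162  0.0239]
50 40 [-0.     -0.0118  0.0263]
40 30 [-0.     -0.0071  0.028 ]
30 20 [-0.     -0.0021  0.0288]
20 10 [-0.      0.0029  0.0287]
10 0 [-0.      0.0079  0.0277]
0 -10 [0.     0.0126 0.026 ]
```

View pics/p_scene.png

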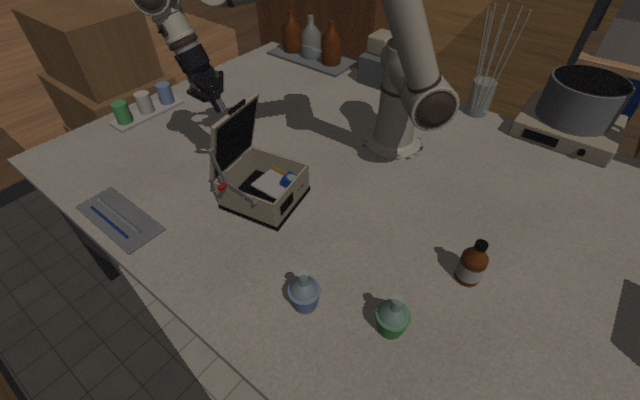

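View pics/p_top.png

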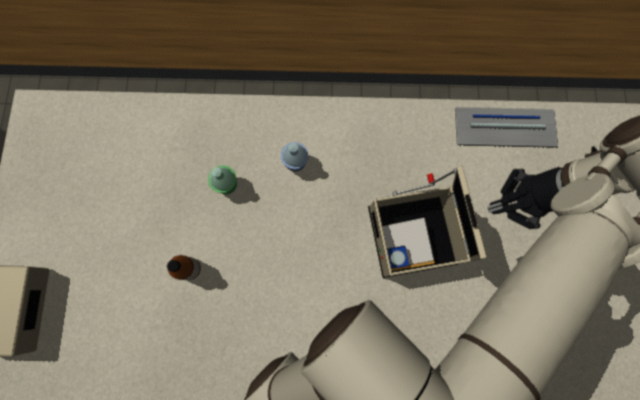

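View pics/p_wrist.png

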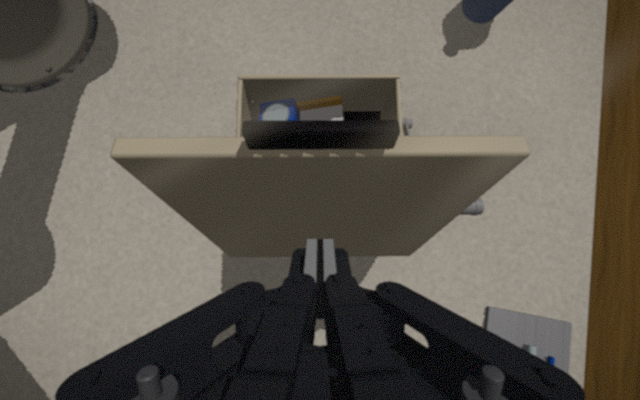

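```bash
python3 -m jog '[[[0,0,0],[0,-0.006,0.008],0],[[0,0,0],[0,-0.006,0.008],0],[[0,0,0],[0,-0.005,0.005],0],[[0,0,0],[0,-0.005,0.005],0],[[0,0,0],[0,-0.004,0.004],0],[[0,0,0],[0,-0.004,0.004],0],[[0,0,0],[0,-0.004,0.004],0],[[0,0,0],[0,-0.004,0.004],0],[[0,0,0],[0,0,0],0]]'
cat > st.py <<'E'
from h import *;from cell import env;import cv2,sys
s=env.get_state();R=push_tool(-25)
c=RC.T@(s["position"]-CH);d=c-[.105,0,.11];print("chamber TCP",c.round(4),"r",np.hypot(d[0],d[2]).round(4),"phi",(np.rad2deg(np.arctan2(d[2],-d[0])-.012/.165)).round(1),"F chamber",(RC.T@s["wrist_force"]).round(1),s["q"].round(2))
if len(sys.argv)>1:
    p=env.read_camera(sys.argv[2] if len(sys.argv)>2 else "wrist");cv2.imwrite(f"pics/{sys.argv[1]}.png",p["image"])
E
python3 st.py q1
```

```text
time_s: 25.0
position: [0.5344, -0.2084, 0.2613]
eef_rot: [0.972, 0.093, -0.02, -0.216]
wrist_force: [1.0, 0.1, 0.5]
grip_width: 0.0002
chamber TCP [ 0.0513 -0.0003  0.2613] r 0.1605 phi 66.3 F chamber [0.1 1.  0.5] [-0.73  0.35  1.36  0.27  1.77 -0.91]
```

View pics/q1.png

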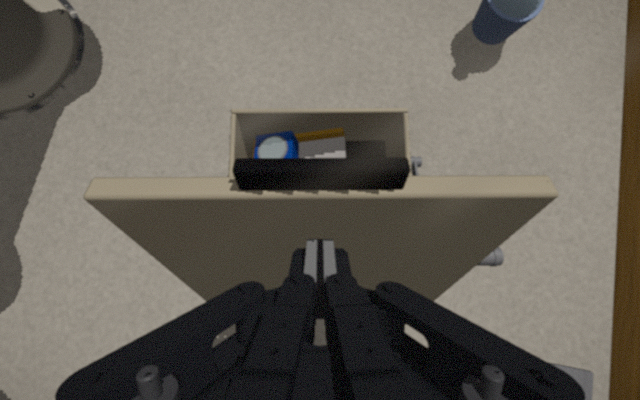

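```bash
python3 -m jog '[[[0,0,0],[0,-0.004,0.004],0],[[0,0,0],[0,-0.004,0.004],0],[[0,0,0],[0,-0.004,0.004],0],[[0,0,0],[0,-0.0034,0.0045],0],[[0,0,0],[0,-0.0032,0.0048],0],[[0,0,0],[0,-0.0032,0.0048],0],[[0,0,0],[0,-0.0032,0.0048],0],[[0,0,0],[0,-0.0032,0.0048],0]]'; python3 st.py q2
```

```text
time_s: 25.85
position: [0.5268, -0.169, 0.2409]
eef_rot: [0.972, 0.093, -0.02, -0.216]
wrist_force: [-0.3, -4.2, -0.1]
grip_width: -0.0004
chamber TCP [ 0.0112 -0.0003  0.2409] r 0.1611 phi 50.2 F chamber [ 4.1 -1.1 -0.1] [-0.69  0.3   1.47  0.28  1.71 -0.88]
```

View pics/q2.png

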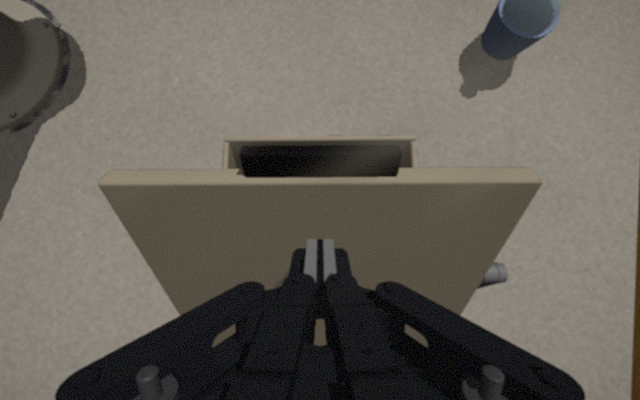

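```bash
python3 -m jog '[[[0,0,0],[0,-0.0024,0.0053],0],[[0,0,0],[0,-0.0024,0.0053],0],[[0,0,0],[0,-0.0024,0.0053],0],[[0,0,0],[0,-0.0024,0.0053],0],[[0,0,0],[0,-0.0024,0.0053],0],[[0,0,0],[0,-0.0014,0.0056],0],[[0,0,0],[0,-0.0014,0.0056],0],[[0,0,0],[0,-0.0014,0.0056],0],[[0,0,0],[0,-0.0014,0.0056],0],[[0,0,0],[0,-0.0014,0.0056],0]]'; python3 st.py q3;  python3 -m jog '[[[0,0,0],[0,-0.0004,0.0056],0],[[0,0,0],[0,-0.0004,0.0056],0],[[0,0,0],[0,-0.0004,0.0056],0],[[0,0,0],[0,-0.0004,0.0056],0],[[0,0,0],[0,-0.0004,0.0056],0],[[0,0,0],[0,0.0006,0.005],0],[[0,0,0],[0,0.0006,0.005],0],[[0,0,0],[0,0.0006,0.005],0]]'; python3 st.py q4 scene
```

```text
time_s: 26.9
position: [0.5194, -0.1298, 0.1993]
eef_rot: [0.972, 0.093, -0.019, -0.216]
wrist_force: [-0.1, -2.4, 1.8]
grip_width: -0.0001
chamber TCP [-0.0288 -0.0002  0.1993] r 0.1608 phi 29.6 F chamber [ 2.3 -0.5  1.8] [-0.64  0.27  1.58  0.29  1.61 -0.87]
time_s: 27.75
position: [0.5159, -0.1114, 0.1605]
eef_rot: [0.972, 0.093, -0.02, -0.216]
wrist_force: [-0.0, 1.7, 1.9]
grip_width: -0.0
chamber TCP [-4.750e-02 -1.000e-04  1.605e-01] r 0.1606 phi 14.2 F chamber [-1.7  0.3  1.9] [-0.62  0.29  1.65  0.3   1.53 -0.87]
```

View pics/q4.png

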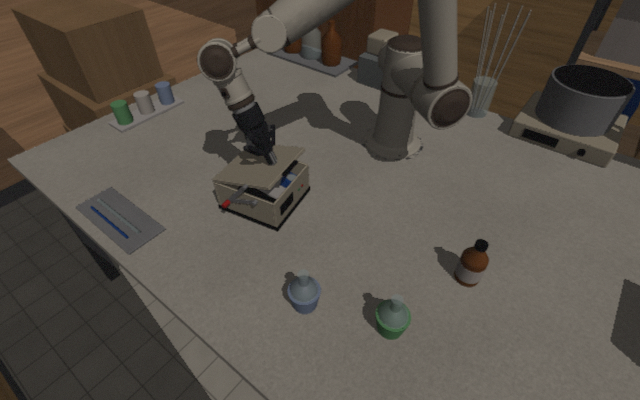

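```bash
python3 -m jog '[[[0,0,0],[0,0.0006,0.005],0],[[0,0,0],[0,0.0006,0.005],0],[[0,0,0],[0,0.001,0.005],0],[[0,0,0],[0,0.0014,0.005],0],[[0,0,0],[0,0.0014,0.004],0],[[0,0,0],[0,0.0012,0.004],0],[[0,0,0],[0,0.0008,0.003],0],[[0,0,0],[0,0.0008,0.003],0],[[0,0,0],[0,0,0],0]]'; python3 st.py; python3 -m jog '[[[0,0,0],[0,0.0008,0.002],0],[[0,0,0],[0,0.0008,0.002],0],[[0,0,0],[0,0,0],0]]'; python3 st.py
```

```text
time_s: 28.7
position: [0.5144, -0.1046, 0.1262]
eef_rot: [0.972, 0.093, -0.02, -0.216]
wrist_force: [0.7, -0.5, 0.3]
grip_width: 0.0003
chamber TCP [-0.0544 -0.0004  0.1262] r 0.1603 phi 1.6 F chamber [0.6 0.6 0.3] [-0.61  0.32  1.68  0.3   1.47 -0.88]
time_s: 29.0
position: [0.5148, -0.1047, 0.1249]
eef_rot: [0.972, 0.093, -0.02, -0.216]
wrist_force: [-5.9, 0.0, 14.4]
grip_width: 0.0
chamber TCP [-0.0543  0.      0.1249] r 0.16 phi 1.2 F chamber [-1.2 -5.8 14.4] [-0.61  0.33  1.68  0.3   1.46 -0.89]
```

```bash
python3 -m jog '[[[0,0,0],[0,0.0006,0.0015],0],[[0,0,0],[0,0,0],0],[[0,0,0],[0,0,0],0]]'; python3 st.py r1 scene; python3 st.py r2 top
```

```text
time_s: 29.3
position: [0.5149, -0.1047, 0.1247]
eef_rot: [0.972, 0.094, -0.02, -0.216]
wrist_force: [-8.4, 0.4, 21.3]
grip_width: 0.0002
chamber TCP [-5.430e-02  1.000e-04  1.247e-01] r 0.16 phi 1.1 F chamber [-2.  -8.2 21.3] [-0.61  0.33  1.68  0.3   1.46 -0.89]
chamber TCP [-5.430e-02  1.000e-04  1.247e-01] r 0.16 phi 1.1 F chamber [-1.6 -7.7 21.1] [-0.61  0.33  1.68  0.3   1.46 -0.89]
```

Run:
```python
import cv2
p=cv2.imread("pics/r1.png");cv2.imwrite("pics/r1c.png",cv2.resize(p[110:240,190:340],None,fx=5,fy=4.6,interpolation=cv2.INTER_CUBIC))
```

```text
(no output)
```

View pics/r1c.png

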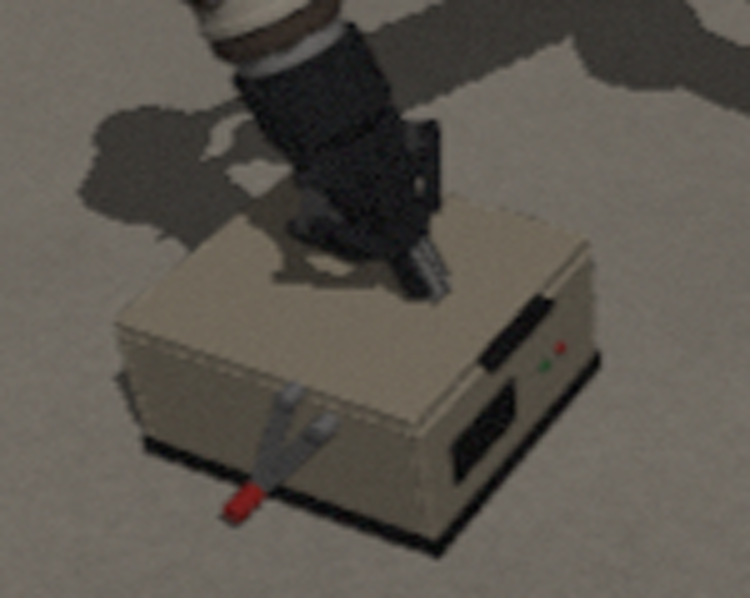

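```bash
python3 -m jog '[[[0,0,0],[0,-0.001,-0.003],0],[[0,0,0],[0,-0.002,-0.008],0],[[0,0,0],[0,0,-0.02],0],[[0,0,0],[0,0,-0.03],0],[[0,0,0],[0,0,-0.04],0],[[0,0,0],[0,0,-0.04],0],[[0,0,0],[0,0,-0.04],0],[[0,0,0],[0,0,0],0],[[0,0,0],[0,0,0],0],[[0,0,0],[0,0,0],0]]'; python3 st.py s1 scene; python3 st.py s2 top
python3 - <<'E'
import cv2
p=cv2.imread("pics/s1.png");cv2.imwrite("pics/s1c.png",cv2.resize(p[130:240,200:330],None,fx=5,fy=5,interpolation=cv2.INTER_CUBIC))
from h import *
T=pickle.load(open("pics/a_top.pkl","rb"));S=pickle.load(open("pics/a_scene.pkl","rb"))
C=[c2w(lidpt(0,.207,h)+np.array([0,e,0])) for e in(-.1,.1) for h in(0,.012)]
print(((proj(S,C)-[200,130])*5).round())
E
```

```text
time_s: 30.4
position: [0.5276, -0.1763, 0.2847]
eef_rot: [0.972, 0.093, -0.021, -0.217]
wrist_force: [-0.6, 0.2, 0.1]
grip_width: -0.0
chamber TCP [ 0.0184 -0.0008  0.2847] r 0.1949 phi 59.5 F chamber [-0.3 -0.6  0.1] [-0.69  0.29  1.4   0.28  1.8  -0.87]
chamber TCP [ 0.0182 -0.0009  0.2845] r 0.1949 phi 59.4 F chamber [ 0.1 -1.   0. ] [-0.69  0.29  1.4   0.28  1.8  -0.87]
[[537. 169.]
 [537. 154.]
 [362. 373.]
 [360. 357.]]
```

View pics/s1c.png

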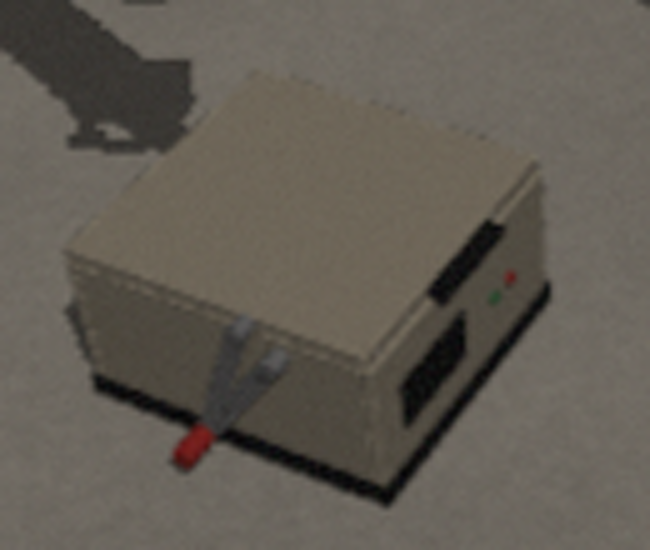

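View pics/s2.png

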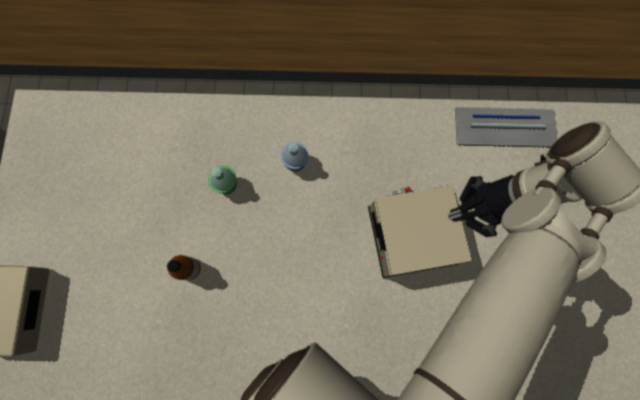

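The lid is flat on the rim: its free-edge corners appear at about (540,160) and (368,365) in the crop, where a shut lid should be. The bystanders are unmoved and the robot is clear, so I'm handing in.

```bash
python3 -c "
from cell import env
print(env.job_done())"
```

```text
the job is handed in; nothing more can be done
None
```

The job is done and handed in after about 31 s. I seated the cell, then broke the stay, then shut the lid, in that order.

- **Cell:** I laid the blue cell on the tilted stage, window up, and opened the fingers about 1 mm above first contact. It slid into the low corner between the fences. The pictures taken after release and after breaking the stay show it seated there. I did not check it again once the lid was shut.
- **Placing contact:** On the first lowering a gripper knuckle pressed the chamber's near wall at about 8 N. I backed off and reduced the tilt by 4 degrees. The cell then met the plate at about 15 N before I lifted slightly and let go.
- **Stay:** I pushed the red knob about 44 mm towards the hinge and down, at up to about 10 N. The pictures show the stay clearly broken, and later folded.
- **Lid:** I lowered it at a few N, then pressed to about 21 N with almost no further movement. The tip height read 2.7 mm above that of a shut lid, which I put down to the tilted fingertip. With the arm withdrawn, the lid's edge corners in the last scene picture were within about 2 pixels of where a shut lid should show.
- **Bystanders:** The flasks and the bottle stand where they were in the last pictures. The wrist force read near zero, with the robot touching nothing.

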